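Clamp a closet-rail tube in the V jig

TASK

Lay the chrome rail tube in the two V-blocks of the grey jig and push it along until it bears on the orange spring buffer with a clear but gentle push, so that it stays there when you let go. Then swing the yellow strap over and press its red tab down until the sprung rubber pad grips the tube firmly, without crushing the tube, and let go of everything. Leave the bottle, the red box and the blue pot where they are.

Things in the scene. Friction and masses are not known exactly. Their poses are not given: they have to be found in the camera images.
- tube: chrome rail tube, thin-walled, 28 mm diameter, 260 mm long, 0.2 to 0.35 kg, both ends alike. Origin at its centre, x along its axis. It starts lying on the rest, along the rest's x axis, centre 48 mm above the worktop, up to 12 mm off the rest's middle; its middle 140 mm is free to grip from above. Mass and the friction of all surfaces vary.
- rest: wooden rest, fixed, base 210 x 60 x 12 mm. Origin at the centre of its underside, x along the tube, z up. Two V notches 16 mm long at x = -90 and +90 mm, 47 mm high, carry the tube.
- jig: grey jig, fixed, base 300 x 120 x 12 mm. Origin at the centre of the underside, x along the V, z up. Two 90-degree aluminium V-blocks span x -115 to -85 and 85 to 115 mm, 62 mm wide, 56 mm high, with 170 mm between them for fingers (free down to the base plate). The buffer is at the +x end, backed by a dark bracket at x 138 to 150 mm, 74 mm high. The strap is over the -x V-block.
- seat (a point): where the centre of the seated tube is when its end just touches the buffer: 52 mm above the worktop, at x = -9 mm, y = 0 in the jig frame; axes as the jig's. A tube seated in the Vs has its axis along this x axis.
- buffer: orange disc, 22 mm diameter, on a spring of 1.5 N/mm with 11 mm travel towards jig +x. Its face looks to jig -x, at jig x = 121 mm, 52 mm high when free (origin 3 mm behind the face). Push the tube on it with more than 3 N, never over 16 N; 6 to 9 N is good. The drag of the Vs on a gripped tube adds to what is felt. Let go, the tube springs back until friction holds it, still touching.
- strap: yellow strap, 26 mm wide, 7 mm thick, 108 mm long, red tab at its end. Origin on the hinge axis; x along the hinge (as jig x), y from hinge to tab, z away from the tube when closed. It starts open, 100 to 120 degrees back from lying level over the tube; it closes towards jig +y and down. Its stiff hinge (0.3 N m friction) holds it where it is left.
- strap_hinge (a point): point of the jig on the strap's hinge axis (parallel to jig x), at jig x = -100, y = -46 mm, 85 mm above the worktop; dark posts beside it are 95 mm high
- pad_spot (a point): top face of the strap above its rubber pad, 46 mm from the hinge. The pad hangs below on a 3.5 N/mm spring, 8 mm travel, on a screw stem set anew each time within 14 mm, so it first meets the tube with the strap anywhere 0.03 to 0.37 rad above level. It must bear on the tube with over 3.5 N at the end; over 17 N dents the tube.
- strap_tab (a point): centre of the top face of the red tab (32 x 24 x 10 mm), 96 mm from the hinge axis, 5 mm above the strap's middle plane. While it moves, pressing down here takes about 3 N for the hinge plus 0.5 N per newton on the pad: 7 to 8 N is right. At a standstill the hinge friction takes up to 6 N of that: 3 to 4 N felt steadily is right. When let go, the hinge holds up to 6 N on the pad.
- detergent: red detergent bottle, 72 mm in diameter, 190 mm tall; origin at the centre of its underside; leave alone
- powder: red powder box 70 x 110 x 150 mm; origin at the centre of its underside; leave alone
- pegpot: blue pot, 72 mm in diameter, 60 mm tall; origin at the centre of its underside; leave alone

How it is judged:
By the outcome, as a careful person would: the job done as asked, in the order asked, and still so for the second after the job is handed in, with the robot touching nothing.
It also fails if it takes over 72 s, if anything falls off the work surface, if the arm or the gripper's body presses on something with over 40 N, if the wrist force passes 120 N, or if a joint passes its speed limit or range.

ROBOT

A 7-joint arm with a two-finger parallel gripper is mounted at the origin on the work surface. World frame = base frame: x ahead of the robot, y to its left, z up, the work surface at z = 0. Lengths are in mm, angles in rad, forces in N, time in s.
With the tool pointing down it reaches from about 425 to 825 mm from the base axis. Payload 3.6 kg.
Tool frame: the origin (TCP) lies on the centre line of the jaws, within the pads' length; the fingertips stand 8 mm ahead of it and the grasp point (between the pads) lies 11 mm behind it (r.finger_overhang is the distance from the TCP to the fingertips, in mm); z points along the fingers, y is the direction in which the jaws open and shut (so a half turn about z gives the same grasp; the last joint's range is limited). The gripper opens to 85 mm and grips with 20 to 120 N. Pads are 22 mm wide; open, the fingers measure 114 mm over their backs; the gripper's body (76 mm by 85 mm) begins 54 mm behind the grasp point. The pads swing forward as they close: fully open they stand 13 mm farther back than shut.
Start: joints at [-1.248, 0.615, -0.013, 1.423, 0.008, 1.103, -0.04], TCP at [222.117, 610.842, 239.297] pointing down, gripper open.
Joint ranges: [-3.12, 3.12], [-0.3, 2.06], [-1.34, 1.32], [0.26, 2.42], [-1.36, 4.5], [0.01, 1.98], [-2.84, 2.84]. Speed limits (rad/s): [2.79, 2.79, 3.14, 3.14, 3.14, 3.14, 3.14].

INTERFACE

Orientations are given as a rotation vector (axis times angle).
In Python, from plant import r, camera, job, masks_of, spot_point gives the robot as it stands.
- The arm moves only by the tool drive_tool, never from a script. Its arguments are lists of equal length, an entry for each row: "translation": the shift along the tool's x, y, z each as a share of 250 mm, from -1 to 1, a list of three; "turn": the turn, a rotation vector about the tool's x, y, z each as a share of 120 degrees, from -1 to 1, a list of three; "gripper": the closure, from 0 (fully open) to 1 (shut). A call has 1 to 12 rows; each row is the pose to reach, as a shift and turn from the pose measured when the call began, along the tool's axes at that moment; what a row does not reach only later rows make up. A row lasts 1/10 s, in which the tool goes at most 50 mm and 8.59 degrees, less where a joint would pass 70% of its speed; a pose out of reach is approached as far as the arm can. A call with a number of a shift or a turn outside -1 to 1 is refused whole. A call with a gripper value outside its range is refused whole. The fingers move at their own pace and stop on an object; the grip force is fixed at half the most. Time passes only in rows, so rows that repeat a pose let the fingers close. It gives the time, the measured TCP pose, the force and the opening at its end, in the units of the state.
- r.observe(): the state, without advancing time (a new reading comes with each control period).
- camera(name): name is "side" or "top"; returns a dict with "img" (384x512x3 uint8, red, green, blue), "fx", "fy", "cx", "cy" (pixels), "world_to_cam" (4x4, takes a point from world to camera coordinates). Camera axes: x right, y up, looking along -z (the intrinsics and any distortion apply to the point x, -y, -z); pixel columns grow to the right and rows downward; lengths in mm; the calibration is good to about 2 mm. A picture is of the moment at which its call begins. There is no depth.
- job.finish_job(): hands the job in, once; it reports no verdict.
Trained networks look in the newest picture that a camera, given by its name, has taken for a name from the list of things; names that differ only in an ending like _2 or _b are one class to them, and where a whole thing is asked for, a point or a joint stands for the part that bears it (a point fixed in the world has none). Each returns a list of dicts, best first, with "confidence" (0 to 1); they miss things now and then, are a little off and sometimes report something else, mostly with a low value. They report only what shows in the picture. A call takes as long as a camera call.
- masks_of(camera, name): "pixels" (384x512 bool, what is visible of it) and "xy" ([column, row] in pixels, amid what is visible of it).
- spot_point(camera, name): "xy" ([column, row] in pixels: a listed point, or the origin of a listed thing).
The state is a dict: "clock": time; "q": joint angles; "joint_velocities": joint speeds; "tau": joint torques, N m; "tool_pos": TCP position; "orientation": TCP orientation; "contact_force": force on the tool from outside, world axes, zero at the start; "wrist_torque": the same for the moment, N m; "grip_width": finger opening in mm.
Only numpy, scipy, OpenCV 4.12 (cv2) and the standard library are available. Lean on these libraries where they do the work, as an engineer would, in place of code of your own. Each camera call takes 0.05 s, during which the arm holds its last target.

## Working session

There is one attempt and no reset: what is moved stays moved. The work goes in short steps, Python scripts to look and compute and a tool call to move; the robot and the scene stay as the last step left them, time stands still between calls to the robot, and variables do not carry over. Pictures are saved under pics/ and viewed, and the job is handed in when it is done.

Besides the shell and the picture viewer there is one more tool, called after "Call:" in YAML: its name, and indented under it one key for each argument. drive_tool: Moves the arm, as the interface text tells. Shift numbers are shares of 250 mm and turn numbers shares of 120 degrees, none past 1 either way. Its arguments: {"type":"object","properties":{"translation":{"type":"array"},"turn":{"type":"array"},"gripper":{"type":"array"}},"required":["translation","turn","gripper"]}

```bash
ls; mkdir -p pics
python3 - <<'E'
from plant import r,camera,job,masks_of,spot_point
import cv2,numpy as np
o=r.observe();print({k:np.round(v,3) for k,v in o.items()}, r.finger_overhang)
for c in ["side","top"]:
    d=camera(c);cv2.imwrite(f"pics/{c}0.png",d["img"][:,:,::-1])
    print(c,{k:d[k] for k in d if k not in("img",)})
    for n in ["tube","rest","jig","buffer","strap","seat","strap_hinge","pad_spot","strap_tab","detergent","powder","pegpot"]:
        try: print(n,[(np.round(s["xy"],1),round(s["confidence"],2)) for s in spot_point(c,n)[:2]])
        except Exception as e: print(n,e)
E
```

```text
pics
{'clock': np.float64(0.0), 'q': array([-1.248,  0.616, -0.013,  1.425,  0.008,  1.103, -0.04 ]), 'joint_velocities': array([-0.001,  0.003, -0.001,  0.   ,  0.   ,  0.002, -0.001]), 'tau': array([-0.0000e+00, -4.6921e+01,  2.5900e-01, -1.7103e+01,  1.0000e-02,
        1.0000e-02,  0.0000e+00]), 'tool_pos': array([221.889, 610.162, 238.117]), 'orientation': array([-0.545, -3.094,  0.004]), 'contact_force': array([ 0.38 , -0.353,  0.591]), 'wrist_torque': array([ 0.045, -0.032,  0.013]), 'grip_width': np.float64(85.254)} 8.0
side {'fx': 434.1213063494723, 'fy': 434.1213063494723, 'cx': 254.8276628647138, 'cy': 192.332655913128, 'world_to_cam': array([[ 8.18431336e-01, -5.74592875e-01, -3.62993250e-03,
        -4.85667840e+02],
       [ 3.97507700e-01,  5.61612724e-01,  7.25657479e-01,
        -3.02568143e+02],
       [-4.14919001e-01, -5.95343745e-01,  6.88046544e-01,
        -1.19591846e+03],
       [ 0.00000000e+00,  0.00000000e+00,  0.00000000e+00,
         1.00000000e+00]])}
tube [(array([279.9, 244.2]), 0.9), (array([208.8, 198.7]), 0.49)]
rest [(array([282.3, 253.1]), 0.6), 
[... 847 characters left out ...]
 -1.27175052e+03],
       [ 0.00000000e+00,  0.00000000e+00,  0.00000000e+00,
         1.00000000e+00]])}
tube [(array([305.6, 199.9]), 0.77)]
rest [(array([304. , 197.6]), 0.73)]
jig [(array([215.3, 204.4]), 0.83)]
buffer [(array([212.2, 167.2]), 0.57), (array([215.8, 205. ]), 0.16)]
strap [(array([227.8, 227.7]), 0.56), (array([250.9, 139.1]), 0.44)]
seat [(array([213.5, 204.2]), 0.65)]
strap_hinge [(array([227.5, 235.2]), 0.76), (array([228.6, 231.1]), 0.54)]
pad_spot [(array([238.3, 227.8]), 0.62)]
strap_tab [(array([242.2, 234.8]), 0.61)]
detergent [(array([133.4, 185.7]), 0.67), (array([228.4, 231.9]), 0.58)]
powder [(array([368.4, 173.1]), 0.91)]
pegpot [(array([252.1, 138.7]), 0.65)]
```

View pics/side0.png

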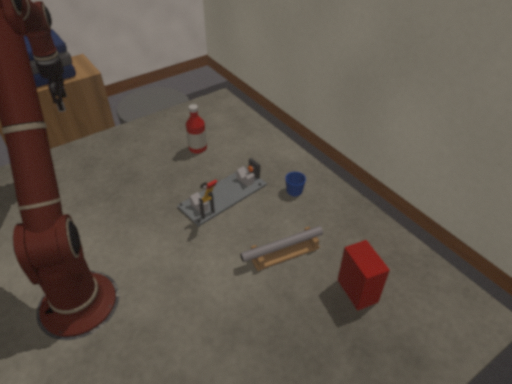

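View pics/top0.png

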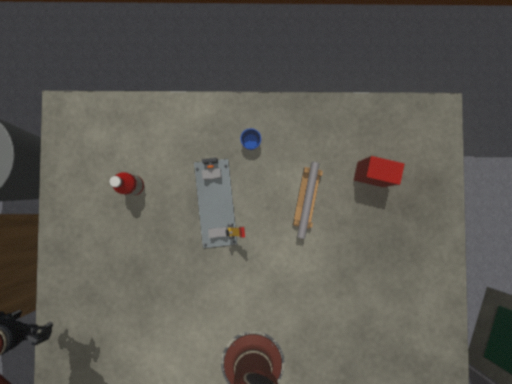

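```bash
cat > h.py <<'E'
from plant import r,camera,job,masks_of,spot_point
import cv2,numpy as np
from scipy.spatial.transform import Rotation as R
from scipy.optimize import least_squares
def proj(d,P):
    P=np.atleast_2d(P);c=P@d["world_to_cam"][:3,:3].T+d["world_to_cam"][:3,3]
    return np.c_[d["cx"]+d["fx"]*c[:,0]/-c[:,2], d["cy"]+d["fy"]*(-c[:,1])/-c[:,2]]
def atz(d,uv,z):
    uv=np.atleast_2d(uv);W=d["world_to_cam"];Rm=W[:3,:3]
    dirs=np.c_[(uv[:,0]-d["cx"])/d["fx"],-(uv[:,1]-d["cy"])/d["fy"],-np.ones(len(uv))]@Rm
    C=-Rm.T@W[:3,3];return C+dirs*((z-C[2])/dirs[:,2])[:,None]
def crop(img,x0,y0,x1,y1,s,fn):
    cv2.imwrite(fn,cv2.resize(img[y0:y1,x0:x1,::-1],None,fx=s,fy=s,interpolation=cv2.INTER_CUBIC))
def xf(p,P):  # p=(x,y,yaw)
    c,s=np.cos(p[2]),np.sin(p[2]);P=np.atleast_2d(P)
    return np.c_[p[0]+c*P[:,0]-s*P[:,1],p[1]+s*P[:,0]+c*P[:,1],P[:,2]]
E
python3 - <<'E'
from h import *
D={c:camera(c) for c in["side","top"]}
crop(D["top"]["img"],190,145,330,250,5,"pics/t1.png")
crop(D["side"]["img"],165,150,335,275,4,"pics/s1.png")
for c in D:
    for n in["tube","rest","jig"]:
        m=masks_of(c,n)[0];px=m["pixels"].astype(np.uint8)
        ys,xs=np.nonzero(px);cnt=max(cv2.findContours(px,0,2)[0],key=cv2.contourArea)
        print(c,n,round(m["confidence"],2),px.sum(),cv2.minAreaRect(cnt))
d=D["top"]
for n,z in[("jig",0),("seat",52),("buffer",52),("strap_hinge",85),("tube",48),("rest",0),("detergent",0),("powder",0),("pegpot",0)]:
    for c in D:
        for s in spot_point(c,n)[:1]: print(n,c,np.round(atz(D[c],s["xy"],z)[0],1))
E
```

```text
side tube 0.58 781 ((281.17926025390625, 243.51223754882812), (10.146478652954102, 85.41918182373047), 70.70995330810547)
side rest 0.85 857 ((286.007080078125, 253.7974395751953), (13.322965621948242, 69.55040740966797), 70.20112609863281)
side jig 0.55 2480 ((221.67535400390625, 191.8736572265625), (34.28052520751953, 91.61040496826172), 59.4207763671875)
top tube 0.95 635 ((307.369140625, 199.24163818359375), (9.384407043457031, 77.62410736083984), 10.007980346679688)
top rest 0.61 491 ((300.558349609375, 195.91412353515625), (6.516836166381836, 59.2241325378418), 11.0035400390625)
top jig 0.77 3077 ((219.06369018554688, 200.76104736328125), (88.52903747558594, 43.14591598510742), 83.8844985961914)
jig side [548.8 126.5   0. ]
jig top [556.6 128.2   0. ]
seat side [545.3 132.1  52. ]
seat top [544.3 144.8  52. ]
buffer side [681.1 149.9  52. ]
buffer top [677.6 147.6  52. ]
strap_hinge top [466.6  41.9  85. ]
tube side [ 562.8 -187.5   48. ]
tube top [ 570.3 -181.3   48. ]
rest side [ 566.9 -181.9    0. ]
rest top [ 564.6 -188.1    0. ]
detergent side [617.9 415.3   0. ]
detergent top [615.6 424.    0. ]
powder side [ 653.8 -415.6    0. ]
powder top [ 658.4 -404.8    0. ]
pegpot side [774.9  16.2   0. ]
pegpot top [775.6   5.1   0. ]
```

View pics/t1.png

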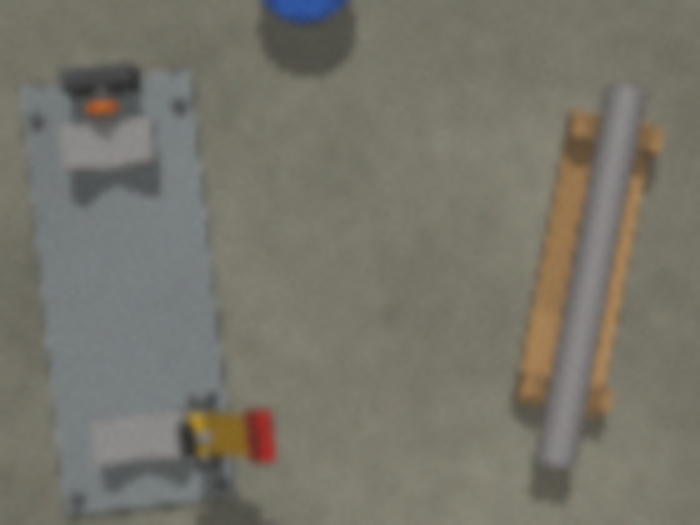

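View pics/s1.png

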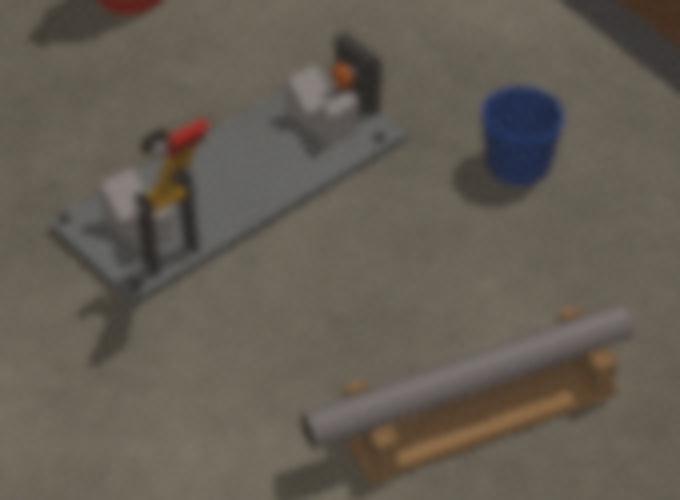

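```bash
cat > fit.py <<'E'
from h import *
from scipy.ndimage import map_coordinates
def edge_offsets(g,a,b,n=40,w=4,sgn=None):
    """gradient peak offset along the normal for samples of seg a-b (pixels)"""
    t=np.linspace(.05,.95,n);P=a+(b-a)*t[:,None];nn=np.array([-(b-a)[1],(b-a)[0]]);nn=nn/np.linalg.norm(nn)
    s=np.arange(-w,w+.01,.25);X=P[:,None,:]+s[None,:,None]*nn
    v=np.stack([map_coordinates(c,[X[...,1],X[...,0]],order=1) for c in g],-1)
    gr=np.linalg.norm(np.gradient(v,axis=1),axis=-1)
    m=np.median(gr,0) ; k=m.argmax(); return s[k],m[k]
def prep(img): 
    b=cv2.GaussianBlur(img.astype(np.float32),(0,0),.8);return [b[...,i] for i in range(3)]
def fit(D,p0,segs,iters=8,w=4):
    p=np.array(p0,float);G={c:prep(D[c]["img"]) for c in D}
    for it in range(iters):
        J=[];e=[]
        for c,A,B in segs:
            d=D[c];f=lambda q:proj(d,xf(q,np.array([A,B])))
            a,b=f(p);nn=np.array([-(b-a)[1],(b-a)[0]]);nn/=np.linalg.norm(nn)
            off,st=edge_offsets(G[c],a,b,w=w if it<3 else 2)
            if st<.3: continue
            e.append(off);row=[]
            for i,h in enumerate([1,1,.01]):
                q=p.copy();q[i]+=h;row.append((((f(q).mean(0)-f(p).mean(0))@nn)/h) if i<2 else 0)
            J.append(row)
            # two samples for yaw
            J.pop();e.pop()
            for lo,hi in[(0,.5),(.5,1)]:
                aa,bb=a+(b-a)*lo,a+(b-a)*hi
                off,st=edge_offsets(G[c],aa,bb,n=20,w=w if it<3 else 2)
                row=[]
                mid=lambda q:(lambda F:F[0]+(F[1]-F[0])*(lo+hi)/2)(f(q))
                for i,h in enumerate([1,1,.01]):
                    q=p.copy();q[i]+=h;row.append((mid(q)-mid(p))@nn/h)
                J.append(row);e.append(off)
        J=np.array(J);e=np.array(e)
        wt=1/(1+(e/1.0)**2)
        dp=np.linalg.lstsq(J*wt[:,None],e*wt,rcond=None)[0];p+=dp*.8
    return p,e
E
cat > m1.py <<'E'
from fit import *
D={c:camera(c) for c in["side","top"]}
z=12
c4=[(-150,-60,z),(150,-60,z),(150,60,z),(-150,60,z)]
segs=[("top",c4[i],c4[(i+1)%4]) for i in range(4)]
sg=segs+[("side",c4[i],c4[(i+1)%4]) for i in(2,)]
sg+= [("side",(-150,-60,0),(150,-60,0)),("side",(-150,-60,0),(-150,60,0))]
for s in (segs,sg):
    pj,e=fit(D,[556,135,.1],s);print("jig",np.round(pj,3),np.round(e,2))
# tube as silhouettes: offsets of radius perpendicular to the view
def tube_segs(p,cams,z=48,L=130,r=14):
    out=[]
    for c in cams:
        d=D[c];W=d["world_to_cam"];C=-W[:3,:3].T@W[:3,3]
        ctr=np.array([p[0],p[1],z]);v=C-ctr;v/=np.linalg.norm(v);ax=np.array([np.cos(p[2]),np.sin(p[2]),0])
        n=np.cross(ax,v);n/=np.linalg.norm(n)
        # local
        Rt=np.array([[np.cos(p[2]),np.sin(p[2]),0],[-np.sin(p[2]),np.cos(p[2]),0],[0,0,1]])
        nl=Rt@n*r
        for s in(1,-1):
            o=s*nl+[0,0,z];out.append((c,o-[L,0,0],o+[L,0,0]))
        for s in(1,-1):
            out.append((c,nl*.8+[s*L,0,z],-nl*.8+[s*L,0,z]))
    return out
for cams in(["top"],["side"],["top","side"]):
    p=np.array([568,-184,-.18])
    for k in range(3): p,e=fit(D,p,tube_segs(p,cams),w=3)
    print("tube",cams,np.round(p,3),np.round(e,2))
np.save("jig.npy",pj);np.save("tube.npy",p)
for c,(x0,y0,x1,y1),s in[("top",(190,145,330,250),5),("side",(165,150,335,275),4)]:
    im=cv2.resize(D[c]["img"][y0:y1,x0:x1,::-1],None,fx=s,fy=s,interpolation=cv2.INTER_CUBIC)
    f=lambda P:np.round((proj(D[c],P)-[x0,y0]+.5)*s-.5).astype(int)
    cv2.polylines(im,[f(xf(pj,c4))],1,(0,255,0),1)
    for _,a,b in tube_segs(p,[c]): cv2.polylines(im,[f(xf(p,[a,b]))],0,(0,0,255),1)
    for q in[(121,0,52),(-100,-46,85),(-115,-31,56),(-115,31,56),(115,31,56),(-85,31,56),(-85,-31,56),(138,0,74)]: cv2.circle(im,tuple(map(int,f(xf(pj,[q]))[0])),3,(255,0,255),1)
    cv2.imwrite(f"pics/ov_{c}.png",im)
E
python3 m1.py
```

```text
jig [5.53590e+02 1.31994e+02 1.09000e-01] [-0.25  0.   -0.25  2.   -1.5  -0.5   0.   -0.25]
jig [5.54676e+02 1.31499e+02 1.03000e-01] [-0.5  -0.5  -0.5   1.5  -1.25 -0.5   0.25  0.   -0.25  0.25  0.75 -2.
  0.25  0.25]
tube ['top'] [ 5.62452e+02 -1.86567e+02 -1.99000e-01] [ 0.    0.    2.    2.   -0.25  0.75  0.   -0.25]
tube ['side'] [ 5.66685e+02 -1.82234e+02 -2.11000e-01] [0. 0. 2. 2. 0. 0. 0. 0.]
tube ['top', 'side'] [ 5.64498e+02 -1.88005e+02 -2.08000e-01] [-0.25 -0.5   2.    1.5  -0.75  0.   -0.75 -1.   -2.   -2.    1.25  1.25
  0.    0.5   0.5   0.25]
```

View pics/ov_top.png

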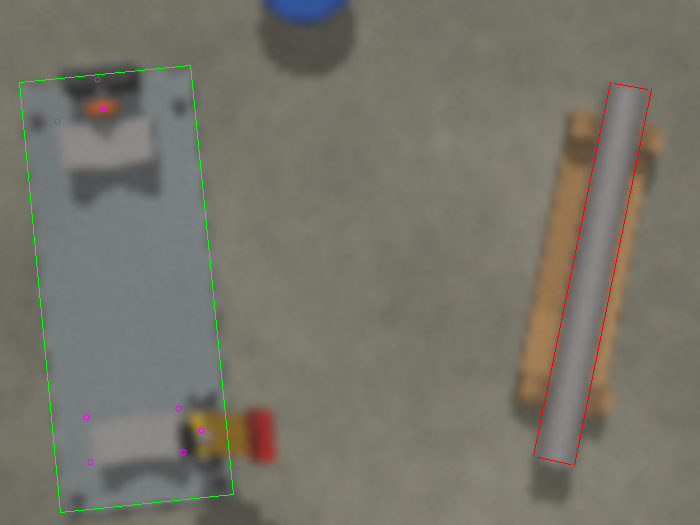

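View pics/ov_side.png

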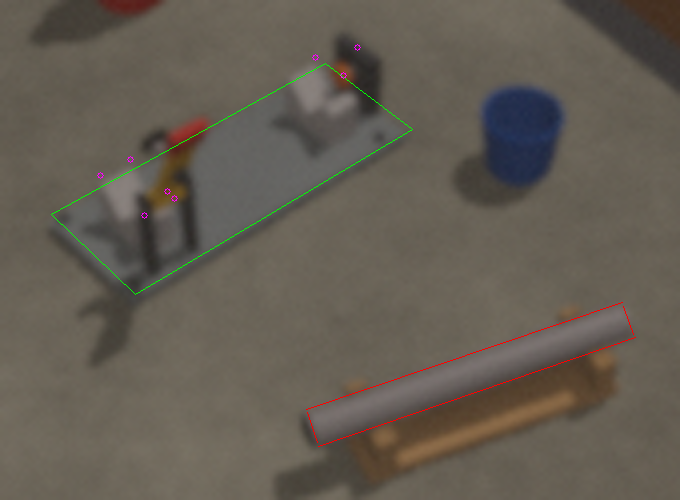

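```bash
cat > m2.py <<'E'
from fit import *
from scipy.optimize import minimize
def load(n=3):
    D={}
    for c in["side","top"]:
        ims=[]
        for i in range(n):
            d=camera(c);ims.append(d["img"].astype(np.float32))
        d["imgf"]=np.mean(ims,0);d["img"]=d["imgf"].astype(np.uint8);D[c]=d
    return D
def chroma(d):
    f=cv2.GaussianBlur(d["imgf"],(0,0),.6);return (f[...,2]-f[...,0])/(f.sum(2)+10)
def render(poly,shape,sig):
    S=8
    x0,y0=np.floor(poly.min(0)-12).astype(int);x1,y1=np.ceil(poly.max(0)+12).astype(int)
    im=np.zeros(((y1-y0)*S,(x1-x0)*S),np.float32)
    P=((poly-[x0,y0]+.5)*S-.5)
    hull=cv2.convexHull(np.round(P*16).astype(np.int32))
    cv2.fillConvexPoly(im,hull,1.,shift=4)
    im=cv2.resize(im,None,fx=1/S,fy=1/S,interpolation=cv2.INTER_AREA)
    im=cv2.GaussianBlur(im,(0,0),sig)
    out=np.zeros(shape,np.float32);out[y0:y1,x0:x1]=im;return out
def regfit(D,p0,body,ignore,cams,steps=(6,6,.05),sig=1.1):
    ch={c:chroma(D[c]) for c in cams};band={}
    for c in cams:
        m=(render(proj(D[c],xf(p0,body)),ch[c].shape,.5)>.5).astype(np.uint8)
        k=np.ones((11,11),np.uint8)
        band[c]=(cv2.dilate(m,k)-cv2.erode(m,np.ones((13,13),np.uint8)))>0
        for (x,y,rr) in ignore.get(c,[]):
            yy,xx=np.mgrid[:ch[c].shape[0],:ch[c].shape[1]];band[c]&=np.hypot(xx-x,yy-y)>rr
    def cost(p):
        t=0
        for c in cams:
            m=render(proj(D[c],xf(p,body)),ch[c].shape,sig)[band[c]];v=ch[c][band[c]]
            A=np.c_[m,np.ones_like(m)];s,res,_,_=np.linalg.lstsq(A,v,rcond=None)
            t+=np.sum((v-A@s)**2)/np.sum((v-v.mean())**2)
        return t
    s=np.array(steps);sim=np.array(p0)+np.vstack([np.zeros(3),np.diag(s)])
    o=minimize(cost,p0,method="Nelder-Mead",options=dict(initial_simplex=sim,xatol=.02,fatol=1e-6))
    return o.x,o.fun
def cyl(z=48,L=130,r=14,n=32):
    a=np.linspace(0,2*np.pi,n,endpoint=False)
    return np.vstack([np.c_[np.full(n,s*L),r*np.cos(a),z+r*np.sin(a)] for s in(-1,1)])
boxj=np.array([(x,y,z) for x in(-150,150) for y in(-60,60) for z in(0,12)])
E
cat > m3.py <<'E'
from m2 import *
D=load()
ign={"top":[(235,231,9),(212,162,9),(219,231,6)],"side":[(209,195,20),(251,168,10)]}
for cams in(["top"],["side"],["top","side"]):
    pj,f=regfit(D,[555,132,.105],boxj,ign,cams);print("jig",cams,np.round(pj,3),round(f,3))
    p,f=regfit(D,[566,-185,-.2],cyl(),{},cams);print("tube",cams,np.round(p,3),round(f,3))
    if cams==["top"]: P=(pj,p)
np.save("jig.npy",pj);np.save("tube.npy",p)
for c,(x0,y0,x1,y1),s in[("top",(190,145,330,250),5),("side",(165,150,335,275),4)]:
    im=cv2.resize(D[c]["img"][y0:y1,x0:x1,::-1],None,fx=s,fy=s,interpolation=cv2.INTER_CUBIC)
    f=lambda P:np.round((proj(D[c],P)-[x0,y0]+.5)*s-.5).astype(int)
    cv2.polylines(im,[cv2.convexHull(f(xf(pj,boxj)))],1,(0,255,0),1)
    cv2.polylines(im,[cv2.convexHull(f(xf(p,cyl())))],1,(0,0,255),1)
    for q in[(121,0,52),(-100,-46,85),(-115,-31,56),(-115,31,56),(115,31,56),(-85,31,56),(-85,-31,56),(138,0,74)]: cv2.circle(im,tuple(map(int,f(xf(pj,[q]))[0])),3,(255,0,255),1)
    cv2.imwrite(f"pics/ov2_{c}.png",im)
E
python3 m3.py
```

```text
jig ['top'] [5.51852e+02 1.30298e+02 1.11000e-01] 0.008
tube ['top'] [ 5.65536e+02 -1.87517e+02 -1.92000e-01] 0.622
jig ['side'] [5.50608e+02 1.31637e+02 1.11000e-01] 0.042
tube ['side'] [ 5.63795e+02 -1.83881e+02 -1.97000e-01] 0.628
jig ['top', 'side'] [5.51105e+02 1.30756e+02 1.10000e-01] 0.057
tube ['top', 'side'] [ 5.61697e+02 -1.85981e+02 -2.00000e-01] 1.271
```

View pics/ov2_top.png

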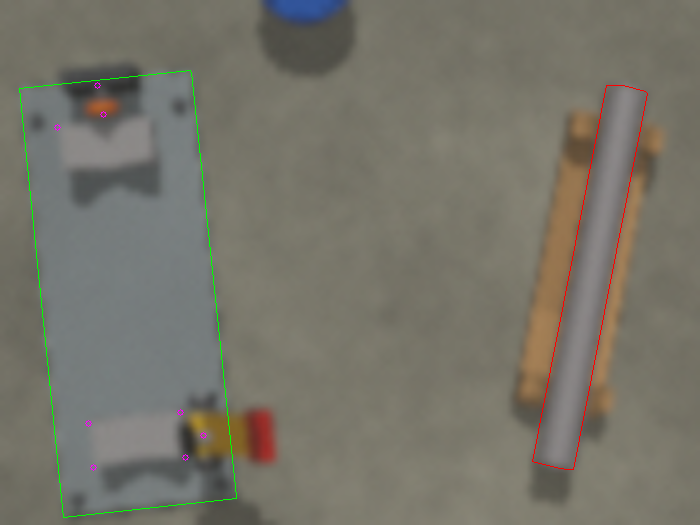

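View pics/ov2_side.png

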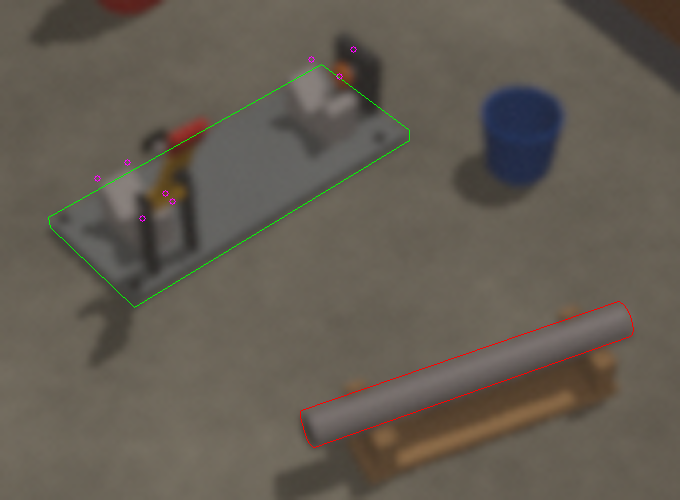

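```bash
cat >> h.py <<'E'
def mv(pos,yaw=None,o=None,Rt=None):
    """print shares to bring the TCP to pos, tool down with tool x along world yaw (mod pi)"""
    o=o or r.observe();R0=R.from_rotvec(o["orientation"])
    t=R0.inv().apply(np.array(pos)-o["tool_pos"])/250
    if Rt is None and yaw is not None:
        best=None
        for y in(yaw,yaw+np.pi):
            x=np.array([np.cos(y),np.sin(y),0]);z=np.array([0,0,-1.]);q=R.from_matrix(np.c_[x,np.cross(z,x),z])
            v=(R0.inv()*q).as_rotvec()
            if best is None or np.linalg.norm(v)<np.linalg.norm(best): best=v
    elif Rt is not None: best=(R0.inv()*Rt).as_rotvec()
    else: best=np.zeros(3)
    print("trans",np.round(t,4),"turn",np.round(best/np.deg2rad(120),4),"deg",np.round(np.rad2deg(best),1))
def st():
    o=r.observe();Rm=R.from_rotvec(o["orientation"]).as_matrix()
    print("t",round(float(o["clock"]),2),"p",np.round(o["tool_pos"],1),"xaxis",np.round(Rm[:,0],3),"z",np.round(Rm[:,2],3),"F",np.round(o["contact_force"],2),"M",np.round(o["wrist_torque"],2),"w",round(float(o["grip_width"]),1),"q",np.round(o["q"],2))
    return o
E
python3 - <<'E'
from h import *
st();mv((564.5,-186,225),-.197)
E
```

```text
t 3.0 p [222.1 610.8 239.3] xaxis [-0.94   0.342  0.   ] z [-0. -0. -1.] F [0.54 0.32 0.09] M [ 0.   -0.02 -0.02] w 85.2 q [-1.25  0.61 -0.01  1.42  0.01  1.1  -0.04]
trans [-2.3762 -2.5275  0.0573] turn [-0.     -0.     -0.0724] deg [-0.  -0.  -8.7]
```

Call:
drive_tool:
  translation:
    - [-0.94,-1,0]
    - [-0.94,-1,0]
    - [-0.94,-1,0]
    - [-0.94,-1,0]
    - [-0.94,-1,0]
    - [-0.94,-1,0]
    - [-0.94,-1,0]
    - [-0.94,-1,0]
  turn:
    - [0,0,-0.07]
    - [0,0,-0.07]
    - [0,0,-0.07]
    - [0,0,-0.07]
    - [0,0,-0.07]
    - [0,0,-0.07]
    - [0,0,-0.07]
    - [0,0,-0.07]
  gripper: [0,0,0,0,0,0,0,0]

```text
clock: 3.8
tool_pos: [360.8, 288.6, 239.6]
orientation: [0.336, 3.121, -0.006]
contact_force: [-0.4, 0.0, -0.6]
grip_width: 85.7
```

Run:
```python
from h import *
st();mv((564.5,-186,225),-.197)
```

```text
t 3.8 p [360.8 288.6 239.6] xaxis [-0.977  0.213 -0.003] z [ 0.002 -0.004 -1.   ] F [-0.44  0.03 -0.63] M [-0.   -0.03  0.02] w 85.7 q [-0.71  0.33 -0.02  1.94  0.01  0.87  0.62]
trans [-1.2003 -1.6811  0.0675] turn [-0.0017  0.0012 -0.0084] deg [-0.2  0.1 -1. ]
```

Call:
drive_tool:
  translation:
    - [-0.6,-0.84,0.03]
    - [-0.6,-0.84,0.03]
    - [-0.6,-0.84,0.03]
    - [-0.6,-0.84,0.03]
    - [-0.6,-0.84,0.03]
    - [-0.6,-0.84,0.03]
    - [-0.6,-0.84,0.03]
    - [-0.6,-0.84,0.03]
  turn:
    - [0,0,-0.008]
    - [0,0,-0.008]
    - [0,0,-0.008]
    - [0,0,-0.008]
    - [0,0,-0.008]
    - [0,0,-0.008]
    - [0,0,-0.008]
    - [0,0,-0.008]
  gripper: [0,0,0,0,0,0,0,0]

```text
clock: 4.6
tool_pos: [462.5, 52.9, 233.2]
orientation: [0.308, 3.125, -0.004]
contact_force: [0.3, 0.7, 0.1]
grip_width: 85.2
```

Run:
```python
from h import *
st();mv((564.5,-186,140),-.197)
```

```text
t 4.6 p [462.5  52.9 233.2] xaxis [-0.981  0.195 -0.002] z [ 0.001 -0.003 -1.   ] F [0.28 0.72 0.06] M [ 0.06 -0.03  0.01] w 85.2 q [-0.21  0.34  0.06  1.95 -0.02  0.86  1.24]
trans [-0.5863 -0.8564  0.3763] turn [-0.0012  0.0009  0.0002] deg [-0.1  0.1  0. ]
```

Call:
drive_tool:
  translation:
    - [-0.5863,-0.8564,0.0]
    - [-0.5863,-0.8564,0.0]
    - [-0.5863,-0.8564,0.0]
    - [-0.5863,-0.8564,0.1]
    - [-0.5863,-0.8564,0.376]
    - [-0.5863,-0.8564,0.376]
    - [-0.5863,-0.8564,0.376]
    - [-0.5863,-0.8564,0.376]
    - [-0.5863,-0.8564,0.376]
    - [-0.5863,-0.8564,0.376]
  turn:
    - [-0.001,0.001,0]
    - [-0.001,0.001,0]
    - [-0.001,0.001,0]
    - [-0.001,0.001,0]
    - [-0.001,0.001,0]
    - [-0.001,0.001,0]
    - [-0.001,0.001,0]
    - [-0.001,0.001,0]
    - [-0.001,0.001,0]
    - [-0.001,0.001,0]
  gripper: [0,0,0,0,0,0,0,0,0,0]

```text
clock: 5.6
tool_pos: [566.0, -183.7, 142.4]
orientation: [0.302, 3.123, 0.0]
contact_force: [0.6, 0.3, -0.2]
grip_width: 85.3
```

Run:
```python
from h import *
st();mv((564.5,-186,37),-.197)
for c,b,s in[("top",(255,145,370,260),5),("side",(220,150,380,290),4)]:
    d=camera(c);crop(d["img"],*b,s,f"pics/g1{c}.png")
st()
```

```text
t 5.6 p [ 566.  -183.7  142.4] xaxis [-0.981  0.192 -0.004] z [ 0.004 -0.    -1.   ] F [ 0.55  0.28 -0.16] M [-0.07  0.03  0.01] w 85.3 q [ 0.22  0.64  0.09  1.71 -0.07  0.8   1.72]
trans [ 0.0056 -0.0105  0.4215] turn [0.0003 0.0018 0.0019] deg [0.  0.2 0.2]
t 5.7 p [ 565.5 -184.6  142.1] xaxis [-0.981  0.193 -0.003] z [ 0.003 -0.001 -1.   ] F [ 0.72  0.82 -0.8 ] M [-0.04  0.    0.03] w 85.5 q [ 0.22  0.64  0.09  1.71 -0.07  0.8   1.72]
```

View pics/g1top.png

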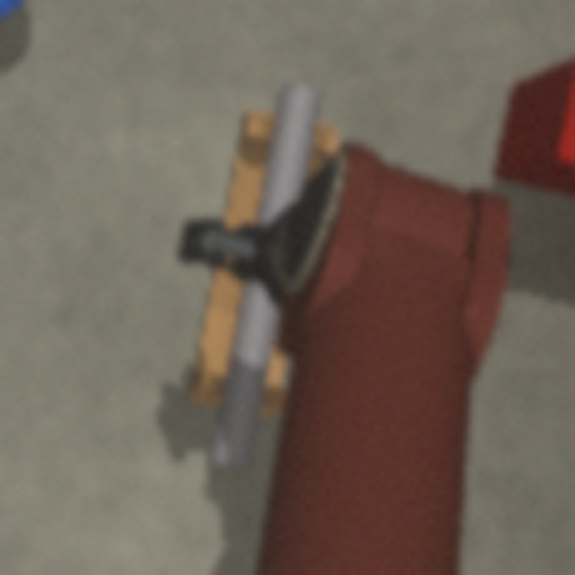

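View pics/g1side.png

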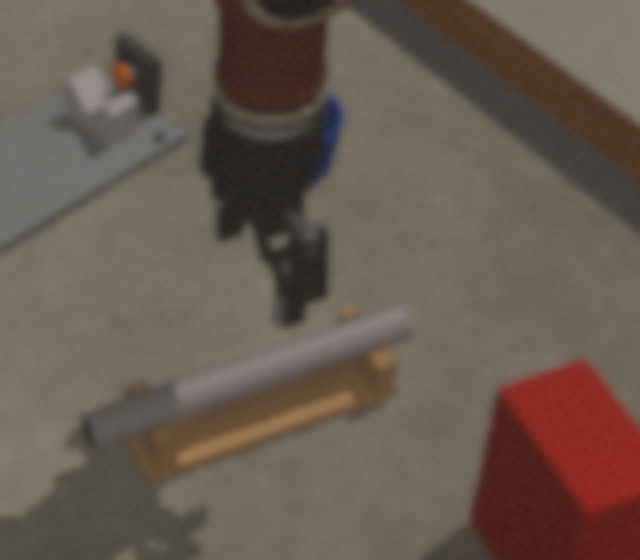

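Call:
drive_tool:
  translation:
    - [0.004,-0.006,0.1]
    - [0.004,-0.006,0.2]
    - [0.004,-0.006,0.3]
    - [0.004,-0.006,0.36]
    - [0.004,-0.006,0.4]
    - [0.004,-0.006,0.42]
    - [0.004,-0.006,0.42]
    - [0.004,-0.006,0.42]
  turn:
    - [0,0.001,0]
    - [0,0.001,0]
    - [0,0.001,0]
    - [0,0.001,0]
    - [0,0.001,0]
    - [0,0.001,0]
    - [0,0.001,0]
    - [0,0.001,0]
  gripper: [0,0,0,0,0,0,0,0]

```text
clock: 6.5
tool_pos: [565.2, -186.2, 37.9]
orientation: [0.305, 3.124, -0.001]
contact_force: [0.0, -0.4, 0.5]
grip_width: 86.0
```

Call:
drive_tool:
  translation:
    - [0,0,0.002]
    - [0,0,0.002]
    - [0,0,0.002]
    - [0,0,0.002]
    - [0,0,0.002]
    - [0,0,0.002]
    - [0,0,0.002]
    - [0,0,0.002]
    - [0,0,0.002]
    - [0,0,0.002]
  turn:
    - [0,0,0]
    - [0,0,0]
    - [0,0,0]
    - [0,0,0]
    - [0,0,0]
    - [0,0,0]
    - [0,0,0]
    - [0,0,0]
    - [0,0,0]
    - [0,0,0]
  gripper: [0.3,0.6,1,1,1,1,1,1,1,1]

```text
clock: 7.5
tool_pos: [565.4, -186.7, 37.9]
orientation: [0.305, 3.123, -0.002]
contact_force: [-1.4, -0.7, 6.0]
grip_width: 26.4
```

Run:
```python
from h import *
st()
```

```text
t 7.5 p [ 565.4 -186.7   37.9] xaxis [-0.981  0.193 -0.004] z [ 0.003 -0.001 -1.   ] F [-1.4  -0.73  6.03] M [-0.2   0.24 -0.03] w 26.4 q [ 0.24  0.78  0.07  1.77 -0.09  0.58  1.74]
```

Call:
drive_tool:
  translation:
    - [0,0,-0.04]
    - [0,0,-0.12]
    - [0,0,-0.25]
    - [0,0,-0.4]
    - [0,0,-0.55]
    - [0,0,-0.7]
    - [0,0,-0.75]
    - [0,0,-0.75]
  turn:
    - [0,0,0]
    - [0,0,0]
    - [0,0,0]
    - [0,0,0]
    - [0,0,0]
    - [0,0,0]
    - [0,0,0]
    - [0,0,0]
  gripper: [1,1,1,1,1,1,1,1]

```text
clock: 8.3
tool_pos: [565.5, -186.3, 227.0]
orientation: [0.304, 3.12, -0.002]
contact_force: [0.2, 0.5, -2.9]
grip_width: 26.3
```

Run:
```python
from h import *
from m2 import *
o=st()
D=load(1)
# tube pose in images at tool pos (z=tcp+11)
tc=np.array([o["tool_pos"][0],o["tool_pos"][1],-.194])
for c in["top","side"]:
    crop(D[c]["img"],*((255,130,370,260) if c=="top" else (220,100,380,250)),4,f"pics/l1{c}.png")
pj=[553,131,.11]
print("seat",xf(pj,[(-9,0,52)]),"pre",xf(pj,[(-23,0,52)]))
mv((*xf(pj,[(-23,0,52)])[0,:2],225),.11)
```

```text
t 8.3 p [ 565.5 -186.3  227. ] xaxis [-0.981  0.193 -0.007] z [ 0.007 -0.002 -1.   ] F [ 0.17  0.52 -2.9 ] M [0.01 0.05 0.  ] w 26.3 q [ 0.22  0.54  0.1   1.62 -0.06  0.98  1.72]
seat [[544.05439512 130.01199529  52.        ]] pre [[530.13900975 128.47509908  52.        ]]
trans [ 0.3735  1.2071 -0.0058] turn [ 0.     -0.0002 -0.1453] deg [  0.   -0.  -17.4]
```

View pics/l1side.png

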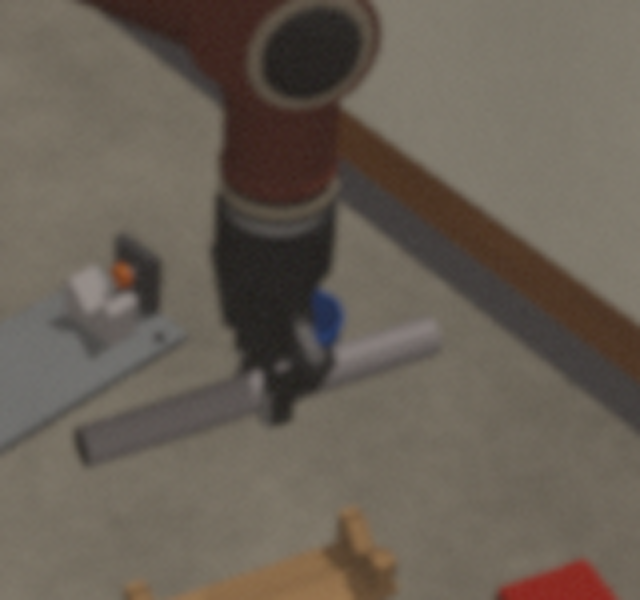

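Call:
drive_tool:
  translation:
    - [0.187,0.6,-0.04]
    - [0.187,0.6,-0.04]
    - [0.187,0.6,-0.04]
    - [0.187,0.6,-0.04]
    - [0.187,0.6,-0.04]
    - [0.187,0.6,-0.04]
  turn:
    - [0,0,-0.145]
    - [0,0,-0.145]
    - [0,0,-0.145]
    - [0,0,-0.145]
    - [0,0,-0.145]
    - [0,0,-0.145]
  gripper: [1,1,1,1,1,1]

```text
clock: 9.0
tool_pos: [545.8, -31.1, 231.8]
orientation: [0.169, -3.133, 0.002]
contact_force: [0.4, -0.2, -2.3]
grip_width: 26.4
```

Run:
```python
from h import *
o=st()
pj=[553,131,.11]
mv((*xf(pj,[(-23,0,52)])[0,:2],230),.11)
```

```text
t 9.0 p [545.8 -31.1 231.8] xaxis [-0.994 -0.108  0.004] z [-0.004 -0.002 -1.   ] F [ 0.35 -0.23 -2.33] M [-0.05 -0.02  0.02] w 26.4 q [ 0.01  0.46  0.01  1.73 -0.    0.95  1.7 ]
trans [-0.0065  0.6412  0.0066] turn [-0.0005 -0.0019 -0.001 ] deg [-0.1 -0.2 -0.1]
```

Call:
drive_tool:
  translation:
    - [-0.0065,0.641,0]
    - [-0.0065,0.641,0]
    - [-0.0065,0.641,0]
    - [-0.0065,0.641,0]
    - [-0.0065,0.641,0]
    - [-0.0065,0.641,0]
    - [-0.0065,0.641,0]
    - [-0.0065,0.641,0]
  turn:
    - [0,-0.002,-0.001]
    - [0,-0.002,-0.001]
    - [0,-0.002,-0.001]
    - [0,-0.002,-0.001]
    - [0,-0.002,-0.001]
    - [0,-0.002,-0.001]
    - [0,-0.002,-0.001]
    - [0,-0.002,-0.001]
  gripper: [1,1,1,1,1,1,1,1]

```text
clock: 9.8
tool_pos: [530.7, 125.8, 231.5]
orientation: [-0.166, 3.137, -0.004]
contact_force: [-0.7, 0.2, -2.2]
grip_width: 26.1
```

Run:
```python
from h import *
o=st()
pj=[553,131,.11]
mv((*xf(pj,[(-23,0,52)])[0,:2],110),.11)
for c,b,s in[("top",(175,130,290,260),4),("side",(140,70,300,230),4)]:
    d=camera(c);crop(d["img"],*b,s,f"pics/p1{c}.png")
```

```text
t 9.8 p [530.7 125.8 231.5] xaxis [-0.994 -0.105 -0.   ] z [ 0.    -0.002 -1.   ] F [-0.66  0.21 -2.19] M [-0.02  0.   -0.03] w 26.1 q [-0.27  0.46 -0.01  1.74  0.01  0.94  1.4 ]
trans [0.001  0.0119 0.4861] turn [-0.0011  0.0001 -0.0021] deg [-0.1  0.  -0.3]
```

View pics/p1top.png

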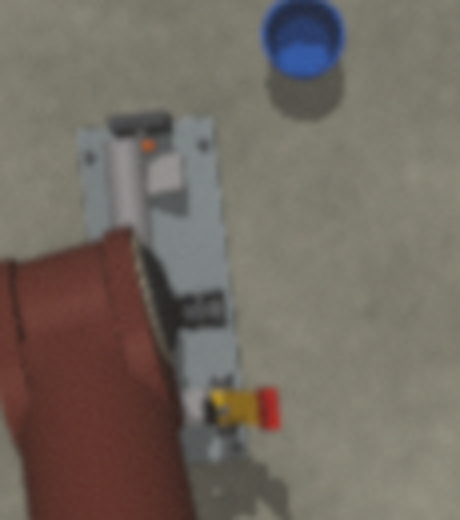

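View pics/p1side.png

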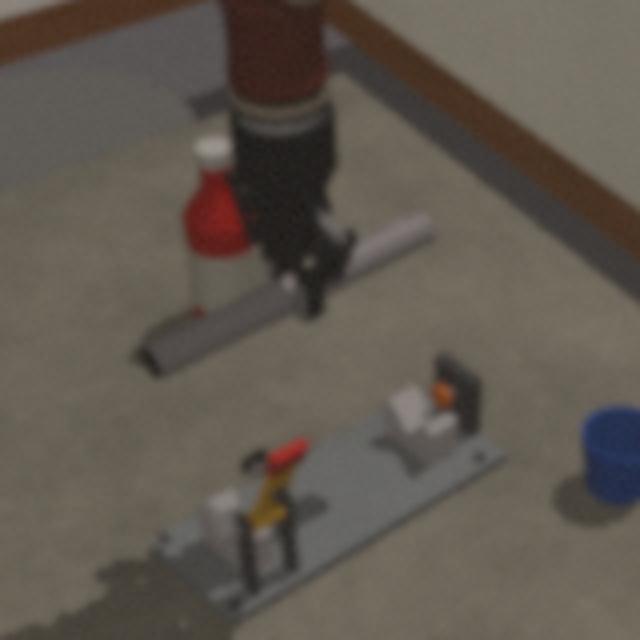

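Run:
```python
from h import *
o=r.observe();c=camera("top");s=camera("side")
p=o["tool_pos"];R0=R.from_rotvec(o["orientation"]);a=-R0.as_matrix()[:,0]
ctr=p-[0,0,-11]
for L in(125,130,135):
    e=ctr+a*L
    print(L,"top crop",(proj(c,e)-[175,130]+.5)*4,"side",(proj(s,e)-[140,70]+.5)*4,"side -",(proj(s,ctr-a*L)-[140,70]+.5)*4)
for z in (12,56): 
  q=xf([553,131,.11],[(150,60,12),(150,-60,12),(121,0,52),(115,-31,56)])
print((proj(c,q)-[175,130]+.5)*4)
```

```text
125 top crop [[120.27170927 145.42245997]] side [[422.02382286 224.60523459]] side - [[160.23005517 355.85588123]]
130 top crop [[119.56811344 138.51195406]] side [[426.80117528 222.21010273]] side - [[154.49070103 358.7333139 ]]
135 top crop [[118.8648053  131.60427384]] side [[431.5621492  219.82318225]] side - [[148.72966315 361.62161775]]
[[ 75.17311187 128.61009052]
 [211.90833319 113.92414131]
 [142.3249841  149.05739741]
 [179.17484123 151.63349593]]
```

Call:
drive_tool:
  translation:
    - [0.001,0.012,0.15]
    - [0.001,0.012,0.3]
    - [0.001,0.012,0.45]
    - [0.001,0.012,0.55]
    - [0.001,0.012,0.62]
    - [0.001,0.012,0.67]
    - [0.001,0.012,0.69]
    - [0.001,0.012,0.69]
    - [0.001,0.012,0.69]
  turn:
    - [-0.001,0,-0.002]
    - [-0.001,0,-0.002]
    - [-0.001,0,-0.002]
    - [-0.001,0,-0.002]
    - [-0.001,0,-0.002]
    - [-0.001,0,-0.002]
    - [-0.001,0,-0.002]
    - [-0.001,0,-0.002]
    - [-0.001,0,-0.002]
  gripper: [1,1,1,1,1,1,1,1,1]

```text
clock: 10.9
tool_pos: [530.6, 130.7, 60.1]
orientation: [-0.177, 3.134, 0.002]
contact_force: [-0.4, -0.8, -2.0]
grip_width: 26.1
```

Run:
```python
from h import *
o=st()
pj=[553,131,.11]
mv((*xf(pj,[(-23,0,52)])[0,:2],42),.11)
for c,b,s in[("top",(175,130,290,260),4),("side",(165,130,295,230),5)]:
    d=camera(c);crop(d["img"],*b,s,f"pics/p2{c}.png")
```

```text
t 10.9 p [530.6 130.7  60.1] xaxis [-0.994 -0.113 -0.002] z [ 0.002  0.001 -1.   ] F [-0.43 -0.81 -2.  ] M [-0.04 -0.02 -0.05] w 26.1 q [-0.27  0.7  -0.01  1.9   0.01  0.54  1.39]
trans [ 0.003  -0.0086  0.0723] turn [0.0006 0.0011 0.0014] deg [0.1 0.1 0.2]
```

View pics/p2top.png

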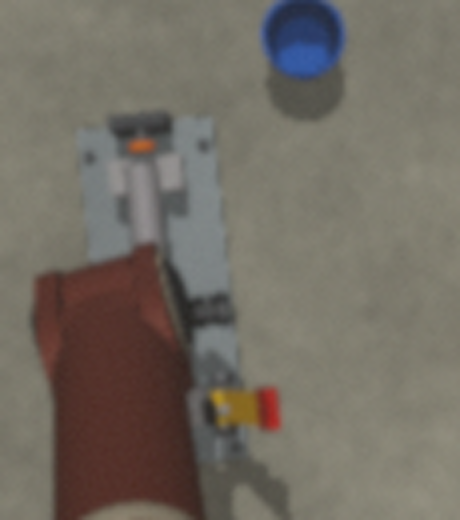

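View pics/p2side.png

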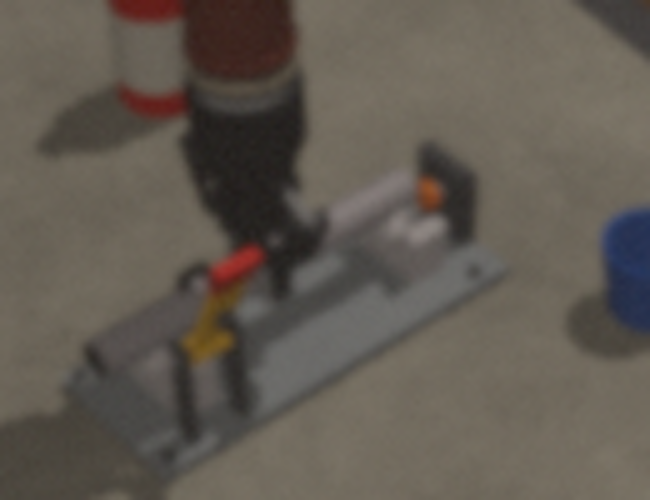

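Call:
drive_tool:
  translation:
    - [0,-0.003,0.02]
    - [0,-0.003,0.035]
    - [0,-0.003,0.05]
    - [0,-0.003,0.06]
    - [0,-0.003,0.064]
    - [0,-0.003,0.064]
    - [0,-0.003,0.064]
  turn:
    - [0.0006,0.001,0.001]
    - [0.0006,0.001,0.001]
    - [0.0006,0.001,0.001]
    - [0.0006,0.001,0.001]
    - [0.0006,0.001,0.001]
    - [0.0006,0.001,0.001]
    - [0.0006,0.001,0.001]
  gripper: [1,1,1,1,1,1,1]

```text
clock: 11.7
tool_pos: [530.8, 130.0, 44.3]
orientation: [-0.174, 3.136, 0.0]
contact_force: [0.5, 0.2, -2.5]
grip_width: 26.4
```

Call:
drive_tool:
  translation:
    - [0,0,0.004]
    - [0,0,0.006]
    - [0,0,0.006]
    - [0,0,0.006]
  turn:
    - [0,0,0]
    - [0,0,0]
    - [0,0,0]
    - [0,0,0]
  gripper: [1,1,1,1]

```text
clock: 12.1
tool_pos: [530.9, 129.9, 42.8]
orientation: [-0.174, 3.136, -0.0]
contact_force: [-0.3, -0.4, -2.3]
grip_width: 25.9
```

Call:
drive_tool:
  translation:
    - [0,0,0.004]
    - [0,0,0.006]
    - [0,0,0.006]
    - [0,0,0.006]
  turn:
    - [0,0,0]
    - [0,0,0]
    - [0,0,0]
    - [0,0,0]
  gripper: [1,1,1,1]

```text
clock: 12.5
tool_pos: [531.1, 129.2, 41.9]
orientation: [-0.174, 3.135, -0.002]
contact_force: [-1.1, -2.3, 6.6]
grip_width: 26.4
```

Call:
drive_tool:
  translation:
    - [-0.01,-0.002,-0.002]
    - [-0.02,-0.002,-0.002]
    - [-0.03,-0.002,-0.002]
    - [-0.03,-0.002,-0.002]
    - [-0.03,-0.002,-0.002]
  turn:
    - [0,0,0]
    - [0,0,0]
    - [0,0,0]
    - [0,0,0]
    - [0,0,0]
  gripper: [1,1,1,1,1]

```text
clock: 13.0
tool_pos: [538.7, 129.8, 42.2]
orientation: [-0.174, 3.135, -0.001]
contact_force: [-0.1, -0.3, -1.1]
grip_width: 26.4
```

Run:
```python
from h import *
o=st();a=np.array([np.cos(.11),np.sin(.11),0]);n=np.array([-a[1],a[0],0])
print("axial",o["contact_force"]@a,"lat",o["contact_force"]@n)
```

```text
t 13.0 p [538.7 129.8  42.2] xaxis [-0.994 -0.111 -0.001] z [ 0.001 -0.    -1.   ] F [-0.13 -0.28 -1.05] M [ 0.06 -0.03  0.05] w 26.4 q [-0.27  0.74 -0.01  1.89  0.02  0.52  1.39]
axial -0.1627686964463001 lat -0.2661147832395848
```

Call:
drive_tool:
  translation:
    - [-0.008,0,0]
    - [-0.016,0,0]
    - [-0.016,0,0]
    - [-0.016,0,0]
  turn:
    - [0,0,0]
    - [0,0,0]
    - [0,0,0]
    - [0,0,0]
  gripper: [1,1,1,1]

```text
clock: 13.4
tool_pos: [543.0, 130.3, 42.2]
orientation: [-0.174, 3.135, -0.001]
contact_force: [0.4, 0.4, -1.2]
grip_width: 26.2
```

Call:
drive_tool:
  translation:
    - [-0.005,0,0]
    - [-0.01,0,0]
    - [-0.01,0,0]
    - [-0.01,0,0]
  turn:
    - [0,0,0]
    - [0,0,0]
    - [0,0,0]
    - [0,0,0]
  gripper: [1,1,1,1]

```text
clock: 13.8
tool_pos: [545.6, 130.6, 42.2]
orientation: [-0.174, 3.135, -0.001]
contact_force: [0.6, -1.4, -2.2]
grip_width: 26.3
```

Call:
drive_tool:
  translation:
    - [-0.004,0,0]
    - [-0.008,0,0]
    - [-0.008,0,0]
    - [-0.008,0,0]
  turn:
    - [0,0,0]
    - [0,0,0]
    - [0,0,0]
    - [0,0,0]
  gripper: [1,1,1,1]

```text
clock: 14.2
tool_pos: [546.7, 130.7, 42.1]
orientation: [-0.174, 3.137, -0.001]
contact_force: [-3.2, 0.1, 0.2]
grip_width: 26.0
```

Call:
drive_tool:
  translation:
    - [-0.004,0,0]
    - [-0.008,0,0]
    - [-0.012,0,0]
    - [-0.012,0,0]
    - [-0.012,0,0]
  turn:
    - [0,0,0]
    - [0,0,0]
    - [0,0,0]
    - [0,0,0]
    - [0,0,0]
  gripper: [1,1,1,1,1]

```text
clock: 14.7
tool_pos: [548.2, 130.9, 42.1]
orientation: [0.174, -3.134, 0.002]
contact_force: [-5.0, -0.9, 2.7]
grip_width: 26.4
```

Call:
drive_tool:
  translation:
    - [-0.006,0,-0.001]
    - [-0.01,0,-0.001]
    - [-0.015,0,-0.001]
    - [-0.015,0,-0.001]
    - [-0.015,0,-0.001]
  turn:
    - [0,0,0]
    - [0,0,0]
    - [0,0,0]
    - [0,0,0]
    - [0,0,0]
  gripper: [1,1,1,1,1]

```text
clock: 15.2
tool_pos: [549.2, 130.9, 42.1]
orientation: [0.174, -3.128, 0.003]
contact_force: [-7.3, -1.4, 4.2]
grip_width: 26.3
```

Call:
drive_tool:
  translation:
    - [-0.008,0,-0.002]
    - [-0.013,0,-0.002]
    - [-0.014,0,-0.002]
    - [-0.014,0,-0.002]
  turn:
    - [0,0,0]
    - [0,0,0]
    - [0,0,0]
    - [0,0,0]
  gripper: [1,1,1,1]

```text
clock: 15.6
tool_pos: [549.6, 131.0, 42.1]
orientation: [0.174, -3.121, 0.004]
contact_force: [-7.4, -1.1, 2.4]
grip_width: 26.0
```

Run:
```python
from h import *
o=st()
for c,b,s in[("top",(175,130,290,260),4),("side",(165,130,295,230),5)]:
    d=camera(c);crop(d["img"],*b,s,f"pics/p3{c}.png")
st()
```

```text
t 15.6 p [549.6 131.   42.1] xaxis [-0.994 -0.111  0.016] z [-0.016 -0.004 -1.   ] F [-7.45 -1.14  2.43] M [-0.1   1.31  0.07] w 26.0 q [-0.26  0.75 -0.01  1.84  0.02  0.56  1.4 ]
t 15.7 p [549.6 131.   42.1] xaxis [-0.994 -0.111  0.016] z [-0.016 -0.004 -1.   ] F [-7.95 -1.05  2.99] M [-0.11  1.39  0.08] w 26.2 q [-0.26  0.75 -0.01  1.84  0.02  0.56  1.4 ]
```

View pics/p3side.png

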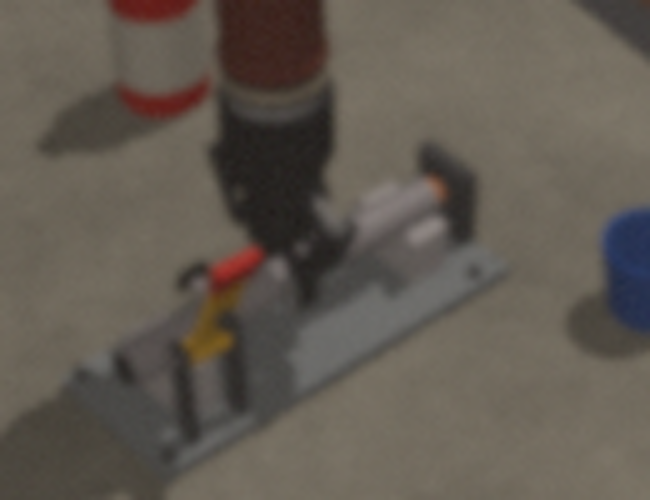

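View pics/p3top.png

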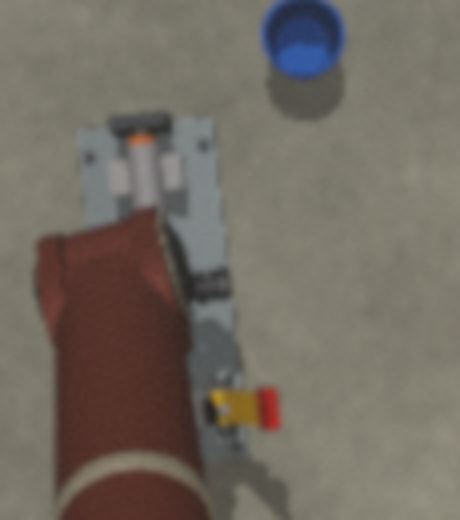

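Call:
drive_tool:
  translation:
    - [-0.012,0,-0.001]
    - [-0.012,0,-0.001]
    - [-0.006,0,-0.001]
    - [0,0,0]
    - [0,0,0]
    - [0,0,0]
  turn:
    - [0,0,0]
    - [0,0,0]
    - [0,0,0]
    - [0,0,0]
    - [0,0,0]
    - [0,0,0]
  gripper: [0.4,0.4,0.4,0.4,0.4,0.4]

```text
clock: 16.3
tool_pos: [549.7, 131.0, 42.1]
orientation: [0.174, -3.121, 0.004]
contact_force: [0.4, -0.2, 0.1]
grip_width: 51.2
```

Run:
```python
from h import *
o=st()
mv(o["tool_pos"]+[0,0,130],.11)
```

```text
t 16.3 p [549.7 131.   42.1] xaxis [-0.994 -0.111  0.015] z [-0.015 -0.004 -1.   ] F [ 0.38 -0.25  0.14] M [ 0.01 -0.02  0.01] w 51.2 q [-0.26  0.75 -0.01  1.84  0.02  0.56  1.4 ]
trans [ 0.008  -0.001  -0.5199] turn [-0.0009 -0.0074  0.0006] deg [-0.1 -0.9  0.1]
```

Call:
drive_tool:
  translation:
    - [0,0,-0.06]
    - [0,0,-0.2]
    - [0.008,-0.001,-0.4]
    - [0.012,-0.001,-0.6]
    - [0.012,-0.001,-0.8]
    - [0.012,-0.001,-0.82]
    - [0.012,-0.001,-0.82]
  turn:
    - [0,0,0]
    - [0,-0.007,0]
    - [0,-0.007,0]
    - [0,-0.007,0]
    - [0,-0.007,0]
    - [0,-0.007,0]
    - [0,-0.007,0]
  gripper: [0.4,0.4,0.4,0.4,0.6,1,1]

```text
clock: 17.0
tool_pos: [550.7, 131.4, 249.0]
orientation: [-0.174, 3.133, -0.001]
contact_force: [0.6, -0.7, -0.3]
grip_width: 8.0
```

Run:
```python
from h import *
o=st()
for c,b,s in[("top",(175,130,290,260),4),("side",(165,130,295,230),5)]:
    d=camera(c);crop(d["img"],*b,s,f"pics/p4{c}.png")
    for n in ["strap_tab","pad_spot","strap_hinge"]:print(c,n,[(np.round(s["xy"],1),round(s["confidence"],2)) for s in spot_point(c,n)[:2]])
```

```text
t 17.0 p [550.7 131.4 249. ] xaxis [-0.994 -0.111 -0.004] z [ 0.004 -0.001 -1.   ] F [ 0.62 -0.68 -0.31] M [-0.06  0.08 -0.01] w 8.0 q [-0.27  0.47 -0.01  1.66  0.01  1.    1.4 ]
top strap_tab [(array([243.7, 226.7]), 0.47)]
top pad_spot [(array([237.2, 228.4]), 0.72), (array([245.2, 230.7]), 0.61)]
top strap_hinge [(array([227.5, 232.2]), 0.86), (array([236.3, 227.3]), 0.74)]
side strap_tab [(array([213.3, 182.9]), 0.76)]
side pad_spot [(array([208.7, 191.4]), 0.77), (array([213.8, 183.1]), 0.62)]
side strap_hinge [(array([208.9, 201. ]), 0.55)]
```

View pics/p4side.png

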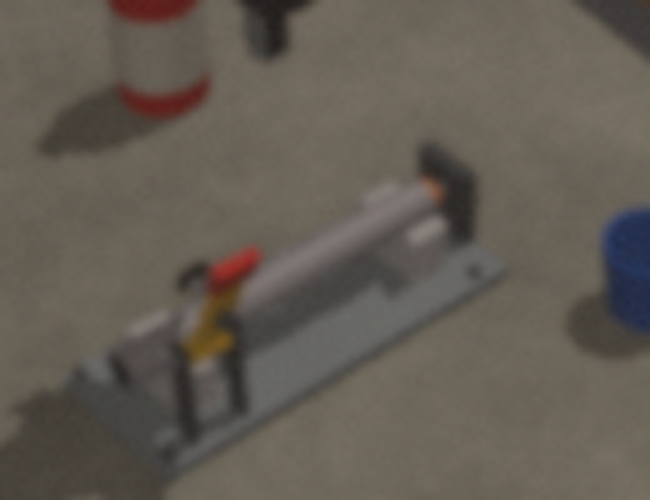

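View pics/p4top.png

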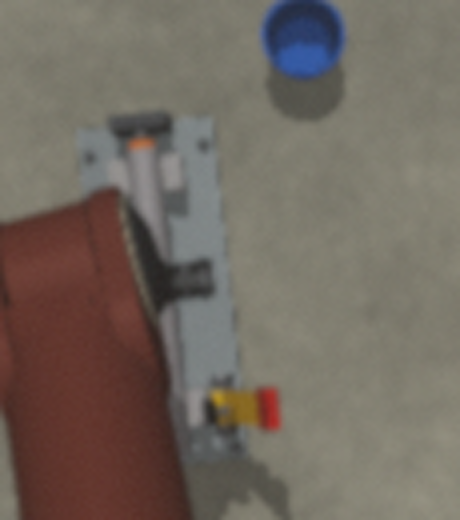

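Run:
```python
from h import *
P={"top":[],"side":[]}
for c in P:
    d=camera(c);f=d["img"].astype(int);m=((f[...,0]-f[...,1]>60)&(f[...,0]-f[...,2]>60)).astype(np.uint8)
    n,l,s,ce=cv2.connectedComponentsWithStats(m)
    k=[(i,s[i,4],np.round(ce[i],1)) for i in range(1,n) if 200<ce[i][0]<260 and 170<ce[i][1]<250];print(c,k)
    pj=[553,131,.11]
    for deg in range(95,130,5):
        ph=np.deg2rad(deg)
        print(deg,np.round(proj(d,xf(pj,[(-100,-46+96*np.cos(ph),85+96*np.sin(ph))])),1),np.round(xf(pj,[(-100,-46+96*np.cos(ph),85+96*np.sin(ph))])))
```

```text
top [(3, np.int32(42), array([242. , 231.6]))]
95 [[231.3 232.8]] [[460.  66. 181.]]
100 [[234.  232.4]] [[460.  58. 180.]]
105 [[236.8 232.1]] [[461.  50. 178.]]
110 [[239.4 231.7]] [[462.  42. 175.]]
115 [[242.  231.4]] [[463.  34. 172.]]
120 [[244.4 231. ]] [[464.  27. 168.]]
125 [[246.7 230.7]] [[465.  20. 164.]]
side [(5, np.int32(31), array([211.6, 182.8]))]
95 [[205.4 176.2]] [[460.  66. 181.]]
100 [[207.1 177.9]] [[460.  58. 180.]]
105 [[208.8 179.7]] [[461.  50. 178.]]
110 [[210.5 181.7]] [[462.  42. 175.]]
115 [[212.2 183.8]] [[463.  34. 172.]]
120 [[213.8 186. ]] [[464.  27. 168.]]
125 [[215.3 188.3]] [[465.  20. 164.]]
```

```bash
cat >> h.py <<'E'
PJ=[553,131,.11]
def tabtcp(deg,gap=0,half=14.5,rad=96):
    ph=np.deg2rad(deg);y=-46+rad*np.cos(ph)-(5+gap)*np.sin(ph);z=85+rad*np.sin(ph)+(5+gap)*np.cos(ph)
    return xf(PJ,[(-100,y-half,z+8)])[0]
E
python3 - <<'E'
from h import *
mv((*xf(PJ,[(-100,-132,0)])[0,:2],249),.11)
print(tabtcp(114),tabtcp(90))
E
```

```text
trans [ 0.3876 -0.5295 -0.0082] turn [-0.001  -0.001   0.0006] deg [-0.1 -0.1  0.1]
[465.03389707  16.5369824  178.66668072] [460.79486891  54.9180455  189.        ]
```

Call:
drive_tool:
  translation:
    - [0.388,-0.53,-0.008]
    - [0.388,-0.53,-0.008]
    - [0.388,-0.53,-0.008]
    - [0.388,-0.53,-0.008]
    - [0.388,-0.53,0.1]
    - [0.388,-0.53,0.26]
    - [0.388,-0.53,0.28]
    - [0.388,-0.53,0.28]
  turn:
    - [0,0,0]
    - [0,0,0]
    - [0,0,0]
    - [0,0,0]
    - [0,0,0]
    - [0,0,0]
    - [0,0,0]
    - [0,0,0]
  gripper: [1,1,1,1,1,1,1,1]

```text
clock: 18.3
tool_pos: [467.7, -11.0, 176.5]
orientation: [0.176, -3.132, 0.003]
contact_force: [-0.0, 1.6, 0.3]
grip_width: -0.0
```

Run:
```python
from h import *
o=st()
for c,b,s in[("top",(175,130,290,260),4),("side",(165,130,295,230),5)]:
    d=camera(c);crop(d["img"],*b,s,f"pics/p5{c}.png")
mv(tabtcp(114),.11,o)
for a in(100,90,80,70,60,50):mv(tabtcp(a),.11,o)
```

```text
t 18.3 p [467.7 -11.  176.5] xaxis [-0.994 -0.112  0.004] z [-0.004 -0.002 -1.   ] F [-0.01  1.56  0.3 ] M [-0.05 -0.04  0.01] w -0.0 q [-0.03  0.42  0.01  2.01 -0.    0.71  1.66]
trans [-0.0017  0.1106 -0.009 ] turn [-0.0007 -0.002   0.0009] deg [-0.1 -0.2  0.1]
trans [-0.0018  0.1987 -0.0412] turn [-0.0007 -0.002   0.0009] deg [-0.1 -0.2  0.1]
trans [-0.0019  0.265  -0.0506] turn [-0.0007 -0.002   0.0009] deg [-0.1 -0.2  0.1]
trans [-0.002   0.332  -0.0483] turn [-0.0007 -0.002   0.0009] deg [-0.1 -0.2  0.1]
trans [-0.0022  0.3976 -0.0345] turn [-0.0007 -0.002   0.0009] deg [-0.1 -0.2  0.1]
trans [-0.0024  0.4598 -0.0094] turn [-0.0007 -0.002   0.0009] deg [-0.1 -0.2  0.1]
trans [-0.0027  0.5167  0.026 ] turn [-0.0007 -0.002   0.0009] deg [-0.1 -0.2  0.1]
```

View pics/p5side.png

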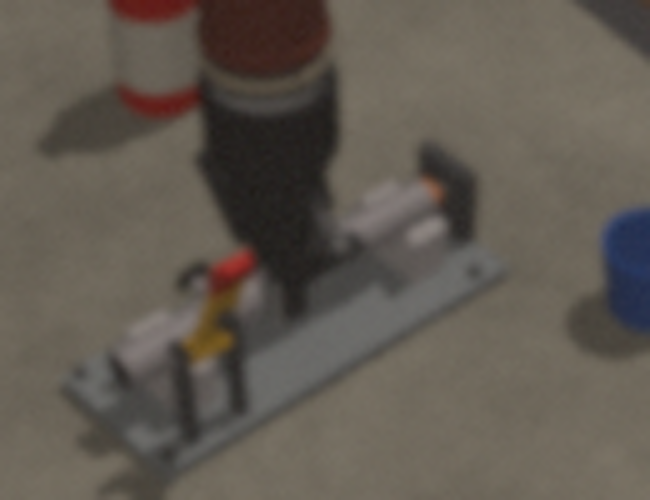

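View pics/p5top.png

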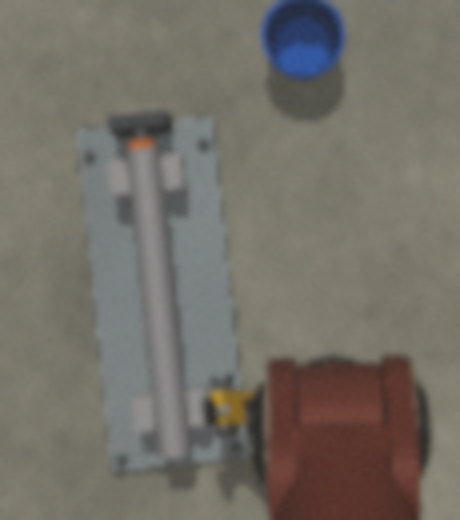

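Call:
drive_tool:
  translation:
    - [-0.002,0.05,0]
    - [-0.002,0.08,0]
    - [-0.002,0.1,0]
    - [-0.002,0.12,0]
    - [-0.002,0.14,-0.005]
    - [-0.002,0.16,-0.01]
    - [-0.002,0.18,-0.015]
    - [-0.002,0.2,-0.02]
    - [-0.002,0.2,-0.02]
  turn:
    - [-0.001,-0.002,0.001]
    - [-0.001,-0.002,0.001]
    - [-0.001,-0.002,0.001]
    - [-0.001,-0.002,0.001]
    - [-0.001,-0.002,0.001]
    - [-0.001,-0.002,0.001]
    - [-0.001,-0.002,0.001]
    - [-0.001,-0.002,0.001]
    - [-0.001,-0.002,0.001]
  gripper: [1,1,1,1,1,1,1,1,1]

```text
clock: 19.3
tool_pos: [464.7, 39.2, 183.6]
orientation: [-0.173, 3.13, 0.0]
contact_force: [0.8, -3.0, 1.4]
grip_width: -0.4
```

Run:
```python
from h import *
o=st()
for c,b,s in[("top",(175,130,290,260),4),("side",(165,130,295,230),5)]:
    d=camera(c);crop(d["img"],*b,s,f"pics/p6{c}.png")
for a in(100,90,80,70,60,50):mv(tabtcp(a),.11,o)
```

```text
t 19.3 p [464.7  39.2 183.6] xaxis [-0.994 -0.111 -0.007] z [ 0.007  0.001 -1.   ] F [ 0.79 -2.96  1.37] M [-0.42 -0.13  0.03] w -0.4 q [-0.13  0.41  0.    2.01 -0.    0.72  1.55]
trans [ 0.0086 -0.0022 -0.0124] turn [-0.0001  0.0032  0.0004] deg [-0.   0.4  0. ]
trans [ 0.0085  0.0642 -0.0217] turn [-0.0001  0.0032  0.0004] deg [-0.   0.4  0. ]
trans [ 0.0084  0.1312 -0.0193] turn [-0.0001  0.0032  0.0004] deg [-0.   0.4  0. ]
trans [ 0.0085  0.1967 -0.0054] turn [-0.0001  0.0032  0.0004] deg [-0.   0.4  0. ]
trans [0.0086 0.2589 0.0197] turn [-0.0001  0.0032  0.0004] deg [-0.   0.4  0. ]
trans [0.0088 0.3157 0.0553] turn [-0.0001  0.0032  0.0004] deg [-0.   0.4  0. ]
```

View pics/p6side.png

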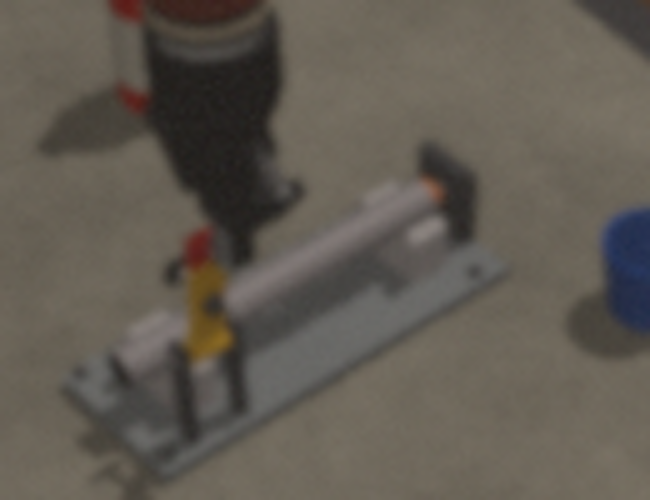

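Call:
drive_tool:
  translation:
    - [0.004,0.02,-0.01]
    - [0.008,0.04,-0.015]
    - [0.008,0.064,-0.019]
    - [0.008,0.09,-0.019]
    - [0.008,0.11,-0.018]
    - [0.008,0.13,-0.017]
    - [0.008,0.155,-0.01]
    - [0.008,0.18,-0.003]
    - [0.008,0.2,0.0]
    - [0.008,0.2,0.0]
  turn:
    - [0,0.003,0]
    - [0,0.003,0]
    - [0,0.003,0]
    - [0,0.003,0]
    - [0,0.003,0]
    - [0,0.003,0]
    - [0,0.003,0]
    - [0,0.003,0]
    - [0,0.003,0]
    - [0,0.003,0]
  gripper: [1,1,1,1,1,1,1,1,1,1]

```text
clock: 20.4
tool_pos: [456.6, 90.0, 182.8]
orientation: [0.176, -3.135, -0.002]
contact_force: [-0.5, 0.0, 0.2]
grip_width: -0.1
```

Run:
```python
from h import *
o=st()
for c,b,s in[("side",(165,130,295,230),5)]:
    d=camera(c);crop(d["img"],*b,s,f"pics/p7{c}.png")
for a in(70,60,50,40,30,25):mv(tabtcp(a),.11,o)
```

```text
t 20.4 p [456.6  90.  182.8] xaxis [-0.994 -0.112  0.001] z [-0.001  0.001 -1.   ] F [-0.54  0.01  0.16] M [-0.01 -0.    0.  ] w -0.1 q [-0.24  0.41 -0.    2.01 -0.    0.72  1.44]
trans [-0.0014 -0.0087 -0.0086] turn [ 0.0006 -0.0006  0.0009] deg [ 0.1 -0.1  0.1]
trans [-0.0016  0.0534  0.0166] turn [ 0.0006 -0.0006  0.0009] deg [ 0.1 -0.1  0.1]
trans [-0.0017  0.1102  0.0522] turn [ 0.0006 -0.0006  0.0009] deg [ 0.1 -0.1  0.1]
trans [-0.0019  0.1599  0.0971] turn [ 0.0006 -0.0006  0.0009] deg [ 0.1 -0.1  0.1]
trans [-0.002   0.2011  0.15  ] turn [ 0.0006 -0.0006  0.0009] deg [ 0.1 -0.1  0.1]
trans [-0.0021  0.2181  0.1789] turn [ 0.0006 -0.0006  0.0009] deg [ 0.1 -0.1  0.1]
```

View pics/p7side.png

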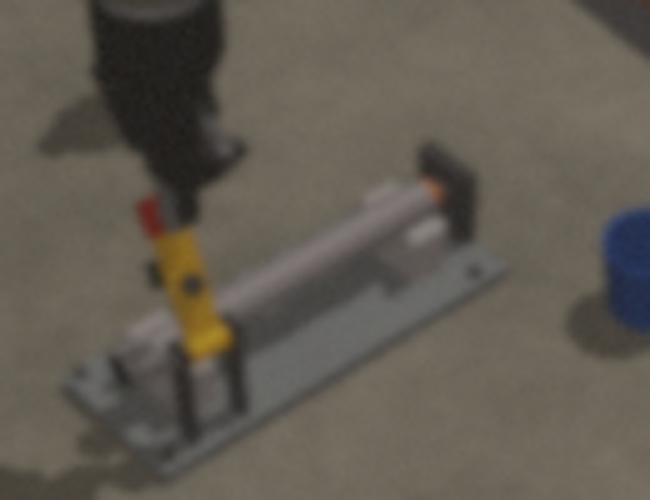

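Call:
drive_tool:
  translation:
    - [-0.002,0.02,0.003]
    - [-0.002,0.04,0.01]
    - [-0.002,0.06,0.02]
    - [-0.002,0.08,0.033]
    - [-0.002,0.1,0.045]
    - [-0.002,0.12,0.06]
    - [-0.002,0.14,0.077]
    - [-0.002,0.16,0.097]
    - [-0.002,0.16,0.097]
    - [-0.002,0.16,0.097]
  turn:
    - [0,0,0.001]
    - [0,0,0.001]
    - [0,0,0.001]
    - [0,0,0.001]
    - [0,0,0.001]
    - [0,0,0.001]
    - [0,0,0.001]
    - [0,0,0.001]
    - [0,0,0.001]
    - [0,0,0.001]
  gripper: [1,1,1,1,1,1,1,1,1,1]

```text
clock: 21.45
tool_pos: [452.5, 130.1, 158.2]
orientation: [0.172, -3.135, -0.003]
contact_force: [-0.4, -0.4, 0.2]
grip_width: -0.1
```

Run:
```python
from h import *
o=st()
for c,b,s in[("side",(165,130,295,230),5)]:
    d=camera(c);crop(d["img"],*b,s,f"pics/p8{c}.png")
for a in(50,45,40,35,30,25,20,15):print(a);mv(tabtcp(a),.11,o)
```

```text
t 21.45 p [452.5 130.1 158.2] xaxis [-0.994 -0.11   0.002] z [-0.002  0.002 -1.   ] F [-0.44 -0.38  0.19] M [-0.02 -0.03  0.02] w -0.1 q [-0.32  0.46 -0.    2.02 -0.    0.66  1.36]
50
trans [ 0.     -0.0508 -0.0462] turn [ 0.0008 -0.0009 -0.0001] deg [ 0.1 -0.1 -0. ]
45
trans [-0.     -0.025  -0.0248] turn [ 0.0008 -0.0009 -0.0001] deg [ 0.1 -0.1 -0. ]
40
trans [-0.0001 -0.0011 -0.0013] turn [ 0.0008 -0.0009 -0.0001] deg [ 0.1 -0.1 -0. ]
35
trans [-0.0001  0.0206  0.0243] turn [ 0.0008 -0.0009 -0.0001] deg [ 0.1 -0.1 -0. ]
30
trans [-0.0001  0.04    0.0516] turn [ 0.0008 -0.0009 -0.0001] deg [ 0.1 -0.1 -0. ]
25
trans [-0.0002  0.057   0.0806] turn [ 0.0008 -0.0009 -0.0001] deg [ 0.1 -0.1 -0. ]
20
trans [-0.0002  0.0714  0.1109] turn [ 0.0008 -0.0009 -0.0001] deg [ 0.1 -0.1 -0. ]
15
trans [-0.0003  0.0831  0.1423] turn [ 0.0008 -0.0009 -0.0001] deg [ 0.1 -0.1 -0. ]
```

View pics/p8side.png

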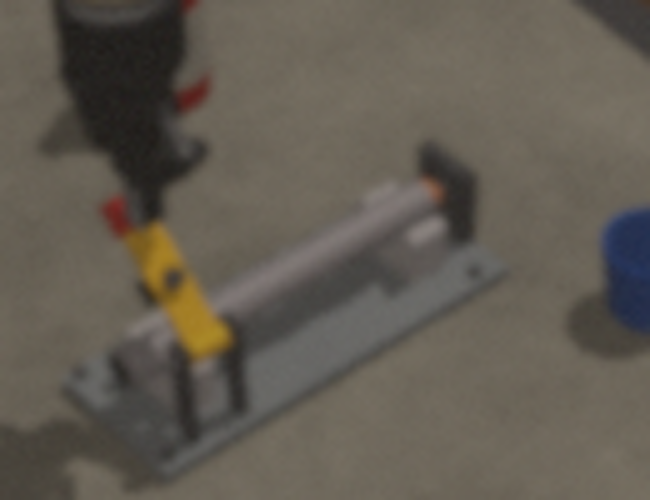

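Run:
```python
from h import *
from m2 import *
d=camera("side")
f=lambda P:np.round((proj(d,xf(PJ,P))-[165,130]+.5)*5).astype(int)
im=cv2.resize(d["img"][130:230,165:295,::-1],None,fx=5,fy=5,interpolation=cv2.INTER_CUBIC)
for deg,col in((45,(0,255,0)),(40,(255,0,255)),(35,(255,255,0))):
    ph=np.deg2rad(deg);pt=lambda x,rr,h:(-100+x,-46+rr*np.cos(ph)-h*np.sin(ph),85+rr*np.sin(ph)+h*np.cos(ph))
    cv2.polylines(im,[f([pt(-16,84,5),pt(16,84,5),pt(16,108,5),pt(-16,108,5)])],1,col,1)
    cv2.polylines(im,[f([pt(-13,0,3.5),pt(13,0,3.5),pt(13,84,3.5),pt(-13,84,3.5)])],1,col,1)
cv2.imwrite("pics/p9.png",im)
```

```text
(no output)
```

View pics/p9.png

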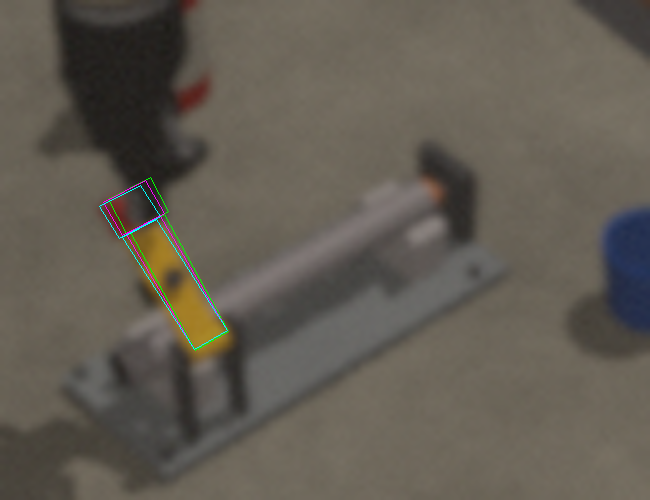

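Call:
drive_tool:
  translation:
    - [0.008,0.01,0.01]
    - [0.012,0.02,0.024]
    - [0.012,0.03,0.038]
    - [0.012,0.04,0.052]
    - [0.012,0.046,0.062]
    - [0.012,0.052,0.07]
    - [0.012,0.052,0.07]
    - [0.012,0.052,0.07]
  turn:
    - [0,0,0]
    - [0,0,0]
    - [0,0,0]
    - [0,0,0]
    - [0,0,0]
    - [0,0,0]
    - [0,0,0]
    - [0,0,0]
  gripper: [1,1,1,1,1,1,1,1]

```text
clock: 22.35
tool_pos: [446.8, 142.1, 140.4]
orientation: [0.171, -3.132, -0.001]
contact_force: [0.4, -0.0, 1.3]
grip_width: -0.3
```

Run:
```python
from h import *
o=st()
for a in(27,25,23,21,19,17,15,10,5):print(a);mv(xf(PJ,[(-103,0,0)])[0]*[1,1,0]-xf(PJ,[(-100,0,0)])[0]*[1,1,0]+tabtcp(a),.11,o)
```

```text
t 22.35 p [446.8 142.1 140.4] xaxis [-0.994 -0.109  0.005] z [-0.005  0.001 -1.   ] F [ 0.4  -0.04  1.31] M [ 0.01 -0.04  0.02] w -0.3 q [-0.35  0.48 -0.    2.05 -0.    0.62  1.33]
27
trans [-0.0053  0.0003 -0.0026] turn [ 0.0006 -0.0022 -0.0003] deg [ 0.1 -0.3 -0. ]
25
trans [-0.0053  0.0068  0.0092] turn [ 0.0006 -0.0022 -0.0003] deg [ 0.1 -0.3 -0. ]
23
trans [-0.0054  0.0129  0.0211] turn [ 0.0006 -0.0022 -0.0003] deg [ 0.1 -0.3 -0. ]
21
trans [-0.0054  0.0185  0.0333] turn [ 0.0006 -0.0022 -0.0003] deg [ 0.1 -0.3 -0. ]
19
trans [-0.0055  0.0237  0.0457] turn [ 0.0006 -0.0022 -0.0003] deg [ 0.1 -0.3 -0. ]
17
trans [-0.0055  0.0285  0.0582] turn [ 0.0006 -0.0022 -0.0003] deg [ 0.1 -0.3 -0. ]
15
trans [-0.0056  0.0329  0.0709] turn [ 0.0006 -0.0022 -0.0003] deg [ 0.1 -0.3 -0. ]
10
trans [-0.0057  0.0418  0.1033] turn [ 0.0006 -0.0022 -0.0003] deg [ 0.1 -0.3 -0. ]
5
trans [-0.0059  0.0479  0.1362] turn [ 0.0006 -0.0022 -0.0003] deg [ 0.1 -0.3 -0. ]
```

Call:
drive_tool:
  translation:
    - [-0.003,0.004,0.007]
    - [-0.003,0.007,0.014]
    - [-0.003,0.011,0.021]
  turn:
    - [0,-0.002,0]
    - [0,-0.002,0]
    - [0,-0.002,0]
  gripper: [1,1,1]

```text
clock: 22.65
tool_pos: [446.6, 145.2, 135.0]
orientation: [0.172, -3.135, -0.002]
contact_force: [-1.1, 0.3, 3.6]
grip_width: 0.3
```

Call:
drive_tool:
  translation:
    - [0,0.003,0.006]
    - [0,0.005,0.012]
    - [0,0.008,0.018]
  turn:
    - [0,0,0]
    - [0,0,0]
    - [0,0,0]
  gripper: [1,1,1]

```text
clock: 22.95
tool_pos: [446.3, 147.4, 130.4]
orientation: [0.172, -3.135, -0.002]
contact_force: [-0.1, 0.1, 3.6]
grip_width: 0.1
```

Call:
drive_tool:
  translation:
    - [0,0.002,0.006]
    - [0,0.004,0.012]
    - [0,0.006,0.018]
  turn:
    - [0,0,0]
    - [0,0,0]
    - [0,0,0]
  gripper: [1,1,1]

```text
clock: 23.25
tool_pos: [446.1, 149.2, 125.8]
orientation: [0.173, -3.135, -0.003]
contact_force: [0.1, 1.3, 3.2]
grip_width: 0.2
```

Call:
drive_tool:
  translation:
    - [0,0.002,0.005]
    - [0,0.003,0.01]
    - [0,0.004,0.014]
  turn:
    - [0,0,0]
    - [0,0,0]
    - [0,0,0]
  gripper: [1,1,1]

```text
clock: 23.55
tool_pos: [446.0, 150.4, 122.3]
orientation: [0.173, -3.135, -0.003]
contact_force: [-1.0, 2.0, 4.3]
grip_width: -0.0
```

Call:
drive_tool:
  translation:
    - [0,0.001,0.004]
    - [0,0.002,0.008]
  turn:
    - [0,0,0]
    - [0,0,0]
  gripper: [1,1]

```text
clock: 23.75
tool_pos: [446.0, 151.0, 120.4]
orientation: [0.173, -3.135, -0.003]
contact_force: [-0.9, 1.3, 5.5]
grip_width: 0.1
```

Call:
drive_tool:
  translation:
    - [0,0.001,0.004]
    - [0,0.002,0.008]
  turn:
    - [0,0,0]
    - [0,0,0]
  gripper: [1,1]

```text
clock: 23.95
tool_pos: [445.9, 151.6, 118.7]
orientation: [0.173, -3.135, -0.004]
contact_force: [-1.9, 1.7, 6.8]
grip_width: 0.2
```

Call:
drive_tool:
  translation:
    - [0,0.001,0.004]
    - [0,0.001,0.006]
  turn:
    - [0,0,0]
    - [0,0,0]
  gripper: [1,1]

```text
clock: 24.15
tool_pos: [445.9, 151.9, 117.7]
orientation: [0.173, -3.136, -0.004]
contact_force: [-2.0, 1.8, 8.6]
grip_width: 0.2
```

Call:
drive_tool:
  translation:
    - [0,0,0.003]
    - [0,0,0.003]
    - [0,0,0.003]
  turn:
    - [0,0,0]
    - [0,0,0]
    - [0,0,0]
  gripper: [1,1,1]

```text
clock: 24.45
tool_pos: [445.9, 152.0, 117.4]
orientation: [0.173, -3.136, -0.004]
contact_force: [-1.3, 0.9, 8.9]
grip_width: -0.3
```

Call:
drive_tool:
  translation:
    - [0,0,-0.004]
    - [0,0,-0.01]
    - [0,0,-0.03]
    - [0,0,-0.1]
    - [0,0,-0.25]
    - [0,0,-0.45]
    - [0,0,-0.5]
    - [0,0,-0.5]
  turn:
    - [0,0,0]
    - [0,0,0]
    - [0,0,0]
    - [0,0,0]
    - [0,0,0]
    - [0,0,0]
    - [0,0,0]
    - [0,0,0]
  gripper: [1,1,1,1,1,1,1,1]

```text
clock: 25.25
tool_pos: [447.3, 151.9, 244.8]
orientation: [-0.172, 3.132, 0.007]
contact_force: [0.1, -1.0, -0.5]
grip_width: 0.0
```

Call:
drive_tool:
  translation:
    - [0,0.3,0]
    - [0,0.6,0]
    - [0,0.6,0]
    - [0,0.6,0]
    - [0,0.6,0]
    - [0,0.6,0]
  turn:
    - [0,0,0]
    - [0,0,0]
    - [0,0,0]
    - [0,0,0]
    - [0,0,0]
    - [0,0,0]
  gripper: [1,1,1,1,1,1]

```text
clock: 25.85
tool_pos: [430.7, 299.0, 243.9]
orientation: [-0.17, 3.135, 0.002]
contact_force: [0.1, -0.6, 0.7]
grip_width: 0.3
```

Run:
```python
from h import *
o=st()
for c,b,s in[("top",(175,130,290,260),4),("side",(165,130,295,230),5)]:
    d=camera(c);f=lambda P:np.round((proj(d,xf(PJ,P))-np.array(b[:2])+.5)*s).astype(int)
    crop(d["img"],*b,s,f"pics/q{c}.png");im=cv2.imread(f"pics/q{c}.png")
    ph=np.deg2rad(11);pt=lambda x,rr,h:(-100+x,-46+rr*np.cos(ph)-h*np.sin(ph),85+rr*np.sin(ph)+h*np.cos(ph))
    cv2.polylines(im,[f([pt(-16,84,5),pt(16,84,5),pt(16,108,5),pt(-16,108,5)])],1,(0,255,0),1)
    cv2.imwrite(f"pics/q{c}.png",im)
```

```text
t 25.85 p [430.7 299.  243.9] xaxis [-0.994 -0.108 -0.002] z [ 0.002  0.001 -1.   ] F [ 0.15 -0.57  0.71] M [ 0.01 -0.03 -0.02] w 0.3 q [-0.63  0.41 -0.03  1.78  0.02  0.94  1.01]
```

View pics/qside.png

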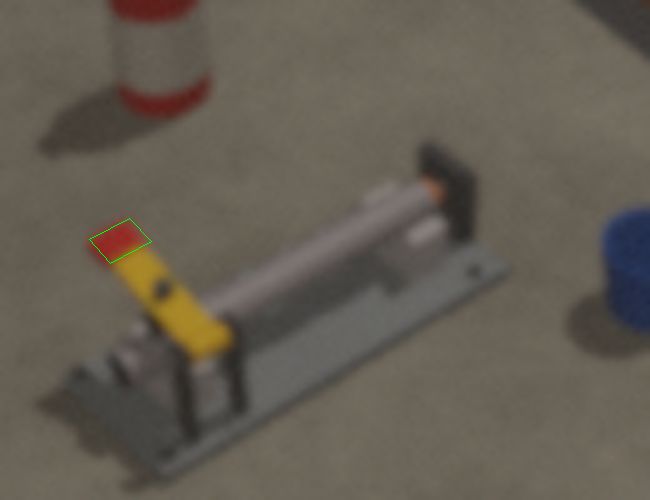

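View pics/qtop.png

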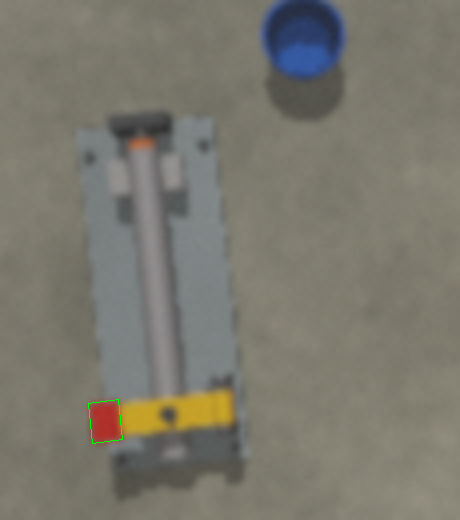

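Run:
```python
from h import *
st();print(job.finish_job())
```

```text
t 25.95 p [431.2 298.8 244.7] xaxis [-0.994 -0.107 -0.004] z [ 0.003  0.002 -1.   ] F [ 0.83 -0.18  0.99] M [-0.06 -0.01  0.02] w 0.1 q [-0.63  0.41 -0.03  1.78  0.02  0.94  1.01]
the job is handed in; nothing more can be done
None
```

The job was handed in at about 26 s: the tube lies in both V-blocks against the buffer, and the strap is closed on it. There was no verdict on hand-in.

- **Tube:** I pushed it along until I felt about 7.5–8 N. From the travel after first touch, the buffer took roughly 6–7 N of that. After I let go, both cameras still showed the tube in both Vs and touching the orange disc.
- **Strap:** I swung it over and pressed the tab until I felt about 8.7 N. The resistance rose at about 0.75 N/mm from first contact, as the sprung pad should. That puts roughly 10–11.5 N on the pad, under the 17 N limit.
- **After letting go:** the strap stayed at about 11° above level, and the gripper read no contact force above noise. The pad force that remains was not measured. By the hinge figures it should be about 6 N, above the 3.5 N needed.
- **Other objects:** the bottle, red box and blue pot were not touched. The last pictures show the pot and the foot of the bottle where they were; the red box was outside those crops.
- **Disagreement:** the jig's base outline and its taller features differed by about 3–4 mm along its length in the images. I used the value between and relied on felt contact there.

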